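# Carry a hot welded roller to the cooling stand on a bar

### The arm

A 6-joint arm with a two-finger parallel gripper is mounted at the origin on the work surface. World frame = base frame: x ahead of the robot, y to its left, z up, the work surface at z = 0. Lengths are in m, angles in rad, forces in N, time in s.
With the tool pointing down it reaches from about 0.375 to 0.9 m from the base axis. Payload 3.1 kg.
Tool frame: the origin (TCP) lies midway between the tips of the shut fingers; the grasp point (between the pads) lies 19 mm behind it (robot.hold_point_z is the z of the grasp point in the tool frame, in m); z points along the fingers, x is the direction in which the jaws open and shut, and the axes are right-handed (so a half turn about z gives the same grasp; the last joint's range is limited). The gripper opens to 85 mm and grips with 20 to 120 N. Pads are 22 mm wide; open, the fingers measure 114 mm over their backs; the gripper's body (76 mm by 85 mm) begins 54 mm behind the grasp point. The pads swing forward as they close: fully open they stand 13 mm farther back than shut.
Start: joints at [1.141, 0.527, 1.433, -0, 1.181, -0.178], TCP at [0.156, 0.605, 0.231] pointing down, gripper open.
Joint ranges: [-3.08, 3.08], [-0.75, 2.2], [0.22, 2.44], [-1.43, 4.57], [0, 2.65], [-2.85, 2.85]. Speed limits (rad/s): [2.79, 2.79, 3.14, 3.14, 3.14, 3.14].

### API

Orientations are given as a unit quaternion [w, x, y, z].
In Python, from cell import status, vision, robot gives the robot as it stands. The module is installed in compiled form; this text tells all that it offers.
- The arm moves only by the tool apply_moves, never from a script. Its argument "steps" is a list of rows, each an object with "rot": the turn, a rotation vector about the tool's x, y, z in rad, a list of three; "dp": the shift along the tool's x, y, z in m, a list of three; "gripper": the opening, from 0 (shut) to 1 (fully open). A call has exactly 5 rows; each row shifts and turns the commanded pose from where the row before left it, along the tool's axes as they then stand; what a row does not reach is not made up. A row lasts 1/12 s, in which the tool goes at most 41.7 mm and 7.16 degrees, less where a joint would pass 70% of its speed; a pose out of reach is approached as far as the arm can. A call is refused whole if a number of a shift passes 0.0417 or a number of a turn 0.125, either way. A call with a gripper value outside its range is refused whole. The fingers move at their own pace and stop on an object; "force" is the grip in N (left out, the last holds). Time passes only in rows, so rows that do not move let the fingers close, or fill a call up. It gives the time, the measured TCP pose, the force and the opening at its end, in the units of the state.
- status.get_state(): the state, without advancing time (a new reading comes with each control period).
- vision.read_camera(name): name is "scene" or "top" or "wrist"; returns a dict with "frame" (400x640x3 uint8, blue, green, red), "vfov" (degrees; the focal length in pixels is half the picture's height over the tangent of half this angle, whatever the lens; pixels are square), "cx", "cy" (the principal point, pixels), "camera_from_world" (4x4, takes a point from world to camera coordinates). Camera axes: x right, y down, z forward; pixel columns grow to the right and rows downward; lengths in m; the calibration is good to about 2 mm. The wrist camera is an equidistant fisheye: a pixel r from the principal point sees the ray r / f radians off the axis. A picture is of the moment at which its call begins. There is no depth.
- robot.hand_in(): hands the job in, once; it reports no verdict.
The state is a dict: "t": time; "joint_positions": joint angles; "joint_vel": joint speeds; "joint_torque": joint torques, N m; "tcp_pos": TCP position; "ee_rot": TCP orientation; "wrist_force": force on the tool from outside, world axes, zero at the start; "ft_torque": the same for the moment, N m; "grip_width": finger opening in m.
Only numpy, scipy, OpenCV 4.12 (cv2) and the standard library are available. Lean on these libraries where they do the work, as an engineer would, in place of code of your own. Each camera call takes 0.05 s, during which the arm holds its last target. There are 200 camera calls.

### The job

The steel roller lying in the V-cradle has just been welded and is too hot to touch. Pick up the carrying bar by its black grip, push it gently through the roller's bore until the bar's collar sits fully home against the roller (feel for it, do not force it), lift the roller out on the bar, and lay the bar in both notches of the cooling stand so that the roller hangs between them; then let go. Leave the other things on the table where they are.

Things in the scene. Friction and masses are not known exactly. Their poses are not given: they have to be found in the camera images.
- bar: Carrying bar, 0.2 kg: round steel, 14 mm diameter, with a black grip block 46 long x 20 wide x 26 mm high at one end. Origin: centre of the grip block, on the axis; x runs along the bar to its tip, z up. Along x (mm): block -23 to 23, collar of 26 mm diameter 79 to 85, sprung catch 133 to 161, tip 195. It starts level on its rest, axis 55 mm above the table.
- bar_tip (a point): Tip of the bar, on its axis, 195 mm from the bar's origin. The last 8 mm are a cone from 14 down to 7 mm diameter.
- bar_catch (a point): Crest of the sprung catch, a steel bow on the bar's top, 147 mm along x; it stands 5 mm above the bar, has ramps of about 24 degrees both ways and yields downward to 3 to 5 N.
- bar_home (a point): Point on the bar's axis at x = 110 mm, where the roller's origin is when the roller is fully home: collar face (x = 85 mm) against its end, catch just out beyond its other end.
- rest: Fixed wooden rest on which the bar starts, foot 226 x 50 mm, 12 mm high. Origin on the table; its x axis is along the bar. At x = -111 mm a post 12 mm wide and 42 mm high carries the grip block from below, so the block's sides are free; at x = 62 mm a notched block, top 62 mm high, carries the bar near its tip.
- roller: Hot steel roller, about 0.28 kg, 50 mm long: hub 32 mm diameter, an end disc 44 mm diameter and 8 mm thick at each end, a straight bore of 17 mm right through. Origin at its middle on the bore's axis; x along the bore. It lies level in the cradle, axis 55 mm above the table, and slides along it at a few newtons. Press on it with less than 25 N; only the bar may touch it, not the robot.
- cradle: Fixed steel V-cradle, V from x = -38 to 64 mm, up to 49 mm high, base 150 x 74 x 12 mm from x = -50 to 100 mm. Origin on the table under the V's middle; x runs along the V and is the way the bar must be pushed (the -x end is open). The bar's catch drives the roller ahead until the stop holds it; only then does the catch pass through the bore, with up to 12 N of drag.
- cradle_end (a point): Nominal middle of the stop's place, 48 mm along the cradle's x, 55 mm above the table. The adjustable steel stop, 75 mm high, has an upright slot 30 mm wide, open at the top, for the bar to pass. Its face stands anywhere from 16 mm before to 16 mm beyond this point, set anew for each job and not measured; it holds firm.
- stand: Fixed cooling stand of dark steel: base 150 x 110 x 12 mm, two upright plates 8 mm thick at x = -54 and 54 mm, each with a 90 degree V-notch, 44 mm wide at the mouth, top edges 122 mm above the table. Origin on the table under its middle; x runs from plate to plate.
- stand_seat (a point): Middle of the stand, 110 mm above the table, on the axis of a bar that lies in both notches. The bar belongs there, either way round, with collar, roller and catch between the plates and the grip block outside: this point is then at x = 119 mm of the bar, with 8 mm to spare either way.
- disc: Bystander: green flap disc, 100 mm across, 11 mm high, lying flat. Origin under its centre.
- tape: Bystander: yellow tape measure, 65 x 35 x 62 mm. Origin under its centre.
- wrench: Bystander: steel wrench lying flat.
- hammer: Bystander: hammer lying on its side.
- tube_offcut: Bystander: square steel tube offcut 120 x 40 x 40 mm. Origin under its centre.
- flat_offcut: Bystander: flat steel offcut 160 x 30 x 6 mm. Origin under its centre.
- tin: Bystander: open steel tin 72 mm across, 85 mm high. Origin under its centre.
Mind the look-alikes: they are no part of the job. What is shaped like the roller but pink or red is not meant.

How it is judged:
On the way, in this order (a step that is already met when the one before it is completed fails the run):
1. the bar is threaded through the roller as far as its collar (within 2.5 mm), the roller still in the cradle (x of roller in the frame of bar between 0.107 and 0.1125 m and y of roller in the frame of bar between -0.004 and 0.004 m and angle between the x axis of roller and the x axis of bar, either way round below 0.12 rad and height (world z) of roller below 0.062 m), for 0.2 s.
2. the roller is lifted out of the cradle on the bar (height (world z) of roller above 0.085 m and angle between the x axis of roller and the x axis of bar, either way round below 0.15 rad and x of roller in the frame of bar between 0.105 and 0.121 m and contact force between roller and cradle below 0.2 N), for 0.2 s.
At the end, for the whole second after the job is handed in: The bar lies at rest in both notches of the stand (lengthwise within 10 mm of its place, either way round, sideways and in height within 5 mm), the roller hangs at rest on it between collar and catch, clear of the plates, and the robot has let go ((x of bar in the frame of stand between -0.129 and -0.109 m or x of bar in the frame of stand between 0.109 and 0.129 m) and y of bar in the frame of stand between -0.006 and 0.006 m and z of bar in the frame of stand between 0.105 and 0.115 m and angle between the x axis of bar and the x axis of stand, either way round below 0.08 rad and x of roller in the frame of bar between 0.105 and 0.121 m and angle between the x axis of roller and the x axis of bar, either way round below 0.15 rad and height (world z) of roller above 0.1 m and contact force between roller and stand below 0.2 N and linear speed of each of bar, roller below 0.02 m/s); the robot touches nothing.
It fails at once if the robot touches the hot roller (contact force between any of the fingers, the arm and roller above 0.5 N).
It fails at once if the bar and the roller press on each other with more than 25 N (contact force between bar and roller above 25 N).
It fails at once if the bar is set into the stand with more than 25 N (contact force between bar and stand above 25 N).
It fails at once if a bystander is moved by more than 20 mm (distance of any of disc, tape, wrench, hammer, tube_offcut, flat_offcut, tin from where it was at the start of the episode above 0.02 m).
It also fails if it takes over 64 s, if anything falls off the work surface, if the arm or the gripper's body presses on something with over 40 N, if the wrist force passes 120 N, or if a joint passes its speed limit or range.

## Working session

There is one attempt and no reset: what is moved stays moved. The work goes in short steps, Python scripts to look and compute and a tool call to move; the robot and the scene stay as the last step left them, time stands still between calls to the robot, and variables do not carry over. Pictures are saved under pics/ and viewed, about 8 in all and at most 12, crops included, and the job is handed in when it is done.

Besides the shell and the picture viewer there is one more tool, called after "Emit:" as a command line: name --argument value ..., lists and objects as JSON in quotes. apply_moves: Moves the arm, as the interface text tells. Its arguments: {"type":"object","properties":{"steps":{"type":"array"},"force":{"type":"number"}},"required":["steps"]}

```bash
mkdir -p pics; cat > h.py <<'E'
import numpy as np, cv2, pickle, sys
from cell import status, vision, robot
def cam(n):
    d=vision.read_camera(n); pickle.dump(d,open(f'{n}.pkl','wb')); return d
def ray(d,u,v):
    T=np.array(d['camera_from_world']); h=d['frame'].shape[0]; f=h/2/np.tan(np.radians(d['vfov']/2))
    r=np.array([(u-d['cx'])/f,(v-d['cy'])/f,1]); R=T[:3,:3]
    return -R.T@T[:3,3], R.T@r
def at_z(d,u,v,z):
    c,r=ray(d,u,v); return c+r*(z-c[2])/r[2]
def proj(d,p):
    T=np.array(d['camera_from_world']); f=d['frame'].shape[0]/2/np.tan(np.radians(d['vfov']/2))
    q=T[:3,:3]@np.array(p)+T[:3,3]; return f*q[0]/q[2]+d['cx'],f*q[1]/q[2]+d['cy']
E
python3 - <<'E'
from h import *
print(status.get_state(), robot.hold_point_z)
for n in ('top','scene'):
    d=cam(n); print(n,d['vfov'],d['cx'],d['cy'],np.round(d['camera_from_world'],3).tolist())
    cv2.imwrite(f'pics/{n}0.png',cv2.resize(d['frame'],(800,500),interpolation=cv2.INTER_CUBIC))
E
```

```text
{'t': 0.0, 'joint_positions': array([ 1.14052017e+00,  5.28449910e-01,  1.43390740e+00, -1.80368773e-05,
        1.18139496e+00, -1.78505876e-01]), 'joint_vel': array([-8.94187035e-04,  2.43363213e-03,  7.14208334e-04, -2.56960525e-05,
        2.24485792e-03,  1.30335183e-03]), 'joint_torque': array([ 6.57410292e-04, -4.42348981e+01, -1.78023577e+01, -1.64447497e-04,
        8.43127171e-03,  7.79646854e-06]), 'tcp_pos': array([0.15537497, 0.60463798, 0.23034198]), 'ee_rot': array([ 5.06990996e-04,  7.90288147e-01,  6.12734427e-01, -9.53423965e-04]), 'wrist_force': array([-0.41968299, -0.71647392, -0.06281464]), 'ft_torque': array([ 0.01026025, -0.03734978, -0.01133806]), 'grip_width': 0.0856982278220789} -0.0187
top 55.96203910655261 326.0415208516798 195.04296387282827 [[-0.014, -0.999, 0.029, -0.062], [-0.986, 0.009, -0.166, 0.534], [0.166, -0.031, -0.986, 1.089], [0.0, 0.0, 0.0, 1.0]]
scene 50.0283614575301 320.80705813847175 198.44662714160182 [[0.834, 0.552, -0.004, -0.395], [0.404, -0.615, -0.677, -0.178], [-0.376, 0.563, -0.736, 1.535], [0.0, 0.0, 0.0, 1.0]]
```

View pics/top0.png

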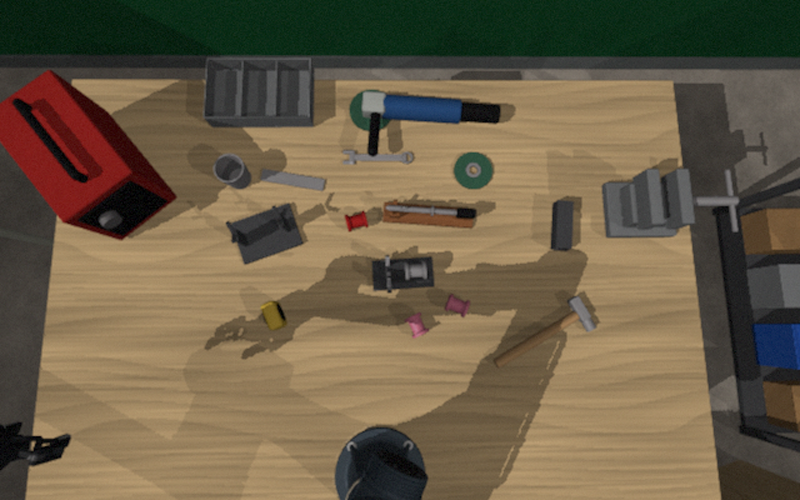

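View pics/scene0.png

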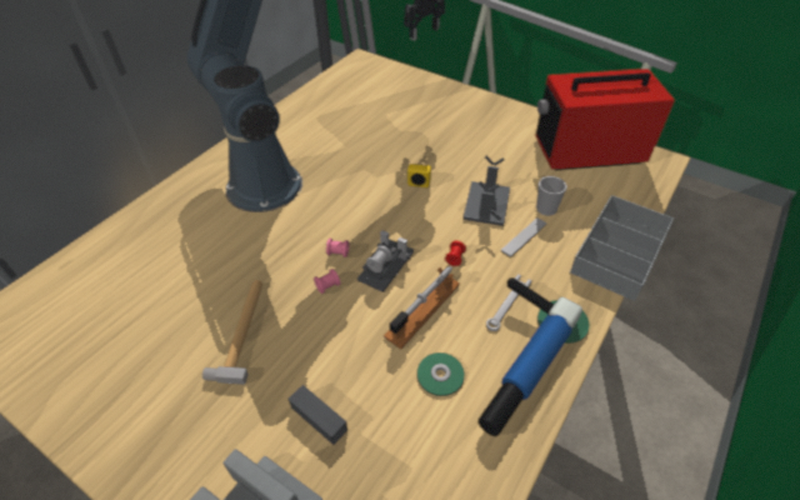

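The top view shows, in 800x500 pixels: the bar on its rest with its grip at (465,212) and tip at about (388,208), the cradle with a grey roller at (417,270) and its stop at (388,272), and the stand at (267,232). Roller-shaped things: grey (417,270), red (356,220), pink (457,305) and (417,325). The grey one lying in the cradle is the one meant. I'll confirm it in enlarged crops.

```bash
python3 - <<'E'
from h import *
d=pickle.load(open('top.pkl','rb')); s=pickle.load(open('scene.pkl','rb'))
a=cv2.resize(d['frame'][145:240,290:390],(800,760),interpolation=cv2.INTER_CUBIC)[:600]
a=cv2.resize(d['frame'][155:240,285:390],None,fx=7,fy=7,interpolation=cv2.INTER_CUBIC)
cv2.imwrite('pics/c1.png',a)  # u=285+x/7, v=155+y/7
b=cv2.resize(d['frame'][155:220,175:255],None,fx=9,fy=9,interpolation=cv2.INTER_CUBIC)
cv2.imwrite('pics/c2.png',b) # u=175+x/9
c=cv2.resize(s['frame'][120:280,275:425],None,fx=3.7,fy=3.7,interpolation=cv2.INTER_CUBIC)
cv2.imwrite('pics/c3.png',c)
E
```

```text
(no output)
```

View pics/c1.png

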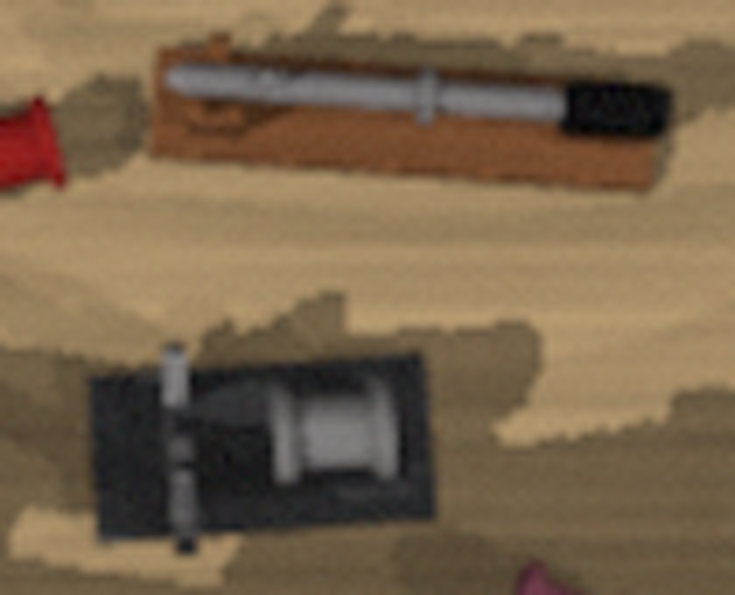

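View pics/c2.png

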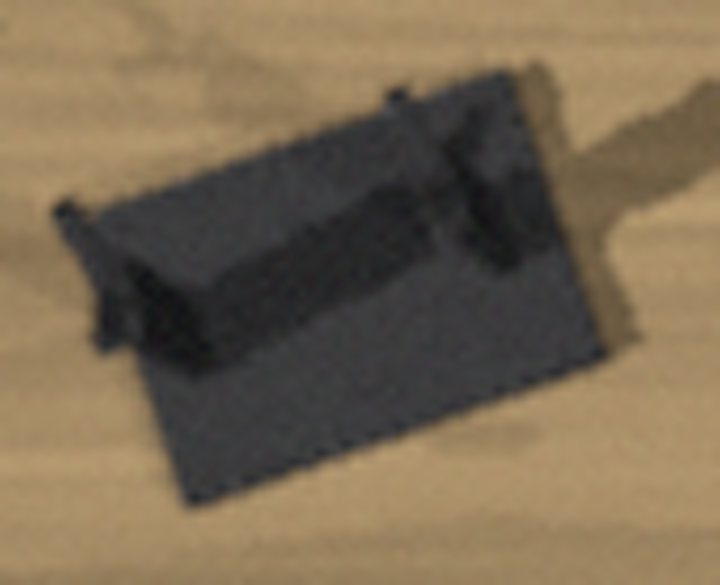

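View pics/c3.png

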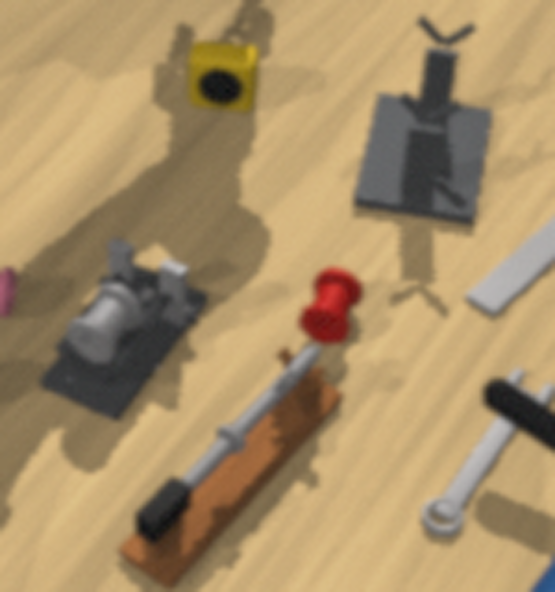

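```bash
cat > fit.py <<'E'
from h import *
from scipy.optimize import least_squares
d=pickle.load(open('top.pkl','rb')); s=pickle.load(open('scene.pkl','rb'))
c1=lambda x,y:(d,285+(x+.5)/7-.5,155+(y+.5)/7-.5)
c2=lambda x,y:(d,175+(x+.5)/9-.5,155+(y+.5)/9-.5)
c3=lambda x,y:(s,275+(x+.5)/3.7-.5,120+(y+.5)/3.7-.5)
def fit(name,obs,x0):
    def res(p):
        c,sn=np.cos(p[2]),np.sin(p[2]); r=[]
        for (x,y,z),(cm,u,v) in obs:
            a,b=proj(cm,(p[0]+c*x-sn*y,p[1]+sn*x+c*y,z)); r+=[a-u,b-v]
        return np.array(r)
    o=least_squares(res,x0,loss='soft_l1'); print(name,np.round(o.x,4),'res',np.round(res(o.x).reshape(-1,2),1).tolist()); return o.x
if __name__=='__main__':
    z=.055
    fit('bar',[((.195,0,z),c1(165,77)),((.082,0,z),c1(427,95)),((.023,0,z),c1(563,103)),((-.023,0,.06),c1(668,109)),
     ((.195,0,z),c3(315,349)),((.082,0,z),c3(232,438)),((.023,0,z),c3(189,485))],[.55,-.1,1.57])
    fit('roller',[((.025,0,z),c1(272,438)),((-.025,0,z),c1(400,430))],[.43,0,1.57])
    b=.012
    fit('cradle',[((.1,.037,b),c1(100,538)),((.1,-.037,b),c1(92,378)),((-.05,-.037,b),c1(420,355)),((-.05,.037,b),c1(435,517)),
     ((-.05,.037,b),c3(42,378)),((-.05,-.037,b),c3(119,410)),((.1,-.037,b),c3(206,294))],[.43,0,1.57])
    fit('stand',[((.075,-.055,b),c2(95,215)),((-.075,-.055,b),c2(515,70)),((-.075,.055,b),c2(605,350)),((.075,.055,b),c2(190,505)),
     ((-.075,.055,b),c3(357,203)),((.075,.055,b),c3(378,96)),((.075,-.055,b),c3(490,108)),((-.075,-.055,b),c3(473,213))],[.5,.3,1.9])
    for q in ((68,212),(105,345),(400,95)): print('plate tip',at_z(*c2(*q),.122))
    for q in ((178,350),(188,545)): print('stop top',at_z(*c1(*q),.075))
E
python3 fit.py
```

```text
bar [ 0.6077 -0.2091  1.5   ] res [[-0.2, 0.3], [-0.3, 0.1], [-0.4, 0.1], [0.0, -0.2], [0.5, -0.2], [0.1, 0.3], [-1.1, 1.4]]
roller [ 0.4667 -0.0865  1.6234] res [[0.7, -0.0], [-0.7, 0.0]]
cradle [ 0.4676 -0.0802  1.636 ] res [[-0.7, 1.0], [-1.1, -0.2], [0.4, -0.5], [0.4, 0.2], [-0.5, 0.1], [-0.2, 1.1], [0.8, -0.2]]
stand [0.5703 0.278  1.9266] res [[-0.5, -0.3], [-0.9, -0.9], [0.7, 0.4], [0.0, 0.5], [-1.2, -0.7], [-0.5, -0.4], [0.3, 0.8], [0.6, 1.8]]
plate tip [0.57188116 0.33617673 0.122     ]
plate tip [0.52980591 0.32281666 0.122     ]
plate tip [0.60860735 0.23506721 0.122     ]
stop top [ 0.50041228 -0.020178    0.075     ]
stop top [ 0.41927885 -0.02374525  0.075     ]
```

```bash
cat > plan.py <<'E'
from h import *
from scipy.spatial.transform import Rotation as R
def pose():
    s=status.get_state(); q=s['ee_rot']; return s['tcp_pos'],R.from_quat([q[1],q[2],q[3],q[0]]),s
def target(yaw): # tool down, x axis at yaw
    c,s=np.cos(yaw),np.sin(yaw); return R.from_matrix(np.array([[c,s,0],[s,-c,0],[0,0,-1]]))
def plan(P,yaw,n,nr=None,dec=4):
    p,r,s=pose(); nr=nr or n; rt=target(yaw); rv=(r.inv()*rt).as_rotvec()/nr; st=(np.array(P)-p)/n
    print('from',np.round(p,4),'f',np.round(s['wrist_force'],1),'tq',np.round(s['ft_torque'],2),'t',round(s['t'],2))
    for i in range(n):
        print(np.round(r.inv().apply(st),dec).tolist(), np.round(rv if i<nr else 0*rv,4).tolist())
        if i<nr: r=r*R.from_rotvec(rv)
E
python3 -c "
from plan import *
plan((.608,-.203,.15),-.071,25,12)"
```

```text
from [0.1554 0.6047 0.2304] f [-0.8 -0.2 -0.7] tq [ 0.   -0.   -0.03] t 0.1
[-0.0268, 0.0256, 0.0033] [0.0001, 0.0002, 0.1158]
[-0.0236, 0.0285, 0.0033] [0.0001, 0.0002, 0.1158]
[-0.0202, 0.031, 0.0032] [0.0001, 0.0002, 0.1158]
[-0.0165, 0.0332, 0.0032] [0.0001, 0.0002, 0.1158]
[-0.0125, 0.0349, 0.0032] [0.0001, 0.0002, 0.1158]
[-0.0084, 0.0361, 0.0032] [0.0001, 0.0002, 0.1158]
[-0.0042, 0.0368, 0.0032] [0.0001, 0.0002, 0.1158]
[0.0001, 0.037, 0.0032] [0.0001, 0.0002, 0.1158]
[0.0044, 0.0368, 0.0032] [0.0001, 0.0002, 0.1158]
[0.0086, 0.036, 0.0032] [0.0001, 0.0002, 0.1158]
[0.0127, 0.0348, 0.0032] [0.0001, 0.0002, 0.1158]
[0.0166, 0.0331, 0.0032] [0.0001, 0.0002, 0.1158]
[0.0204, 0.0309, 0.0032] [0.0, 0.0, 0.0]
[0.0204, 0.0309, 0.0032] [0.0, 0.0, 0.0]
[0.0204, 0.0309, 0.0032] [0.0, 0.0, 0.0]
[0.0204, 0.0309, 0.0032] [0.0, 0.0, 0.0]
[0.0204, 0.0309, 0.0032] [0.0, 0.0, 0.0]
[0.0204, 0.0309, 0.0032] [0.0, 0.0, 0.0]
[0.0204, 0.0309, 0.0032] [0.0, 0.0, 0.0]
[0.0204, 0.0309, 0.0032] [0.0, 0.0, 0.0]
[0.0204, 0.0309, 0.0032] [0.0, 0.0, 0.0]
[0.0204, 0.0309, 0.0032] [0.0, 0.0, 0.0]
[0.0204, 0.0309, 0.0032] [0.0, 0.0, 0.0]
[0.0204, 0.0309, 0.0032] [0.0, 0.0, 0.0]
[0.0204, 0.0309, 0.0032] [0.0, 0.0, 0.0]
```

Emit:
apply_moves --steps '[{"dp": [-0.027, 0.0255, 0.003], "rot": [0, 0, 0.116], "gripper": 1}, {"dp": [-0.0235, 0.0285, 0.003], "rot": [0, 0, 0.116], "gripper": 1}, {"dp": [-0.02, 0.031, 0.003], "rot": [0, 0, 0.116], "gripper": 1}, {"dp": [-0.0165, 0.033, 0.003], "rot": [0, 0, 0.116], "gripper": 1}, {"dp": [-0.0125, 0.035, 0.003], "rot": [0, 0, 0.116], "gripper": 1}]'

```text
t: 0.52
tcp_pos: [0.2462, 0.4422, 0.2159]
ee_rot: [0.0, 0.933, 0.359, -0.0]
wrist_force: [1.1, 0.4, -0.0]
grip_width: 0.0853
```

Emit:
apply_moves --steps '[{"dp": [-0.0085, 0.036, 0.003], "rot": [0, 0, 0.116], "gripper": 1}, {"dp": [-0.004, 0.037, 0.003], "rot": [0, 0, 0.116], "gripper": 1}, {"dp": [0, 0.037, 0.003], "rot": [0, 0, 0.116], "gripper": 1}, {"dp": [0.0045, 0.037, 0.003], "rot": [0, 0, 0.116], "gripper": 1}, {"dp": [0.0085, 0.036, 0.003], "rot": [0, 0, 0.116], "gripper": 1}]'

```text
t: 0.93
tcp_pos: [0.3369, 0.2803, 0.2011]
ee_rot: [0.0, 0.997, 0.077, -0.0]
wrist_force: [1.3, -0.0, -0.2]
grip_width: 0.0851
```

Emit:
apply_moves --steps '[{"dp": [0.0125, 0.035, 0.003], "rot": [0, 0, 0.116], "gripper": 1}, {"dp": [0.0165, 0.033, 0.003], "rot": [0, 0, 0.116], "gripper": 1}, {"dp": [0.0205, 0.031, 0.003], "rot": [0, 0, 0], "gripper": 1}, {"dp": [0.0205, 0.031, 0.003], "rot": [0, 0, 0], "gripper": 1}, {"dp": [0.0205, 0.031, 0.003], "rot": [0, 0, 0], "gripper": 1}]'

```text
t: 1.35
tcp_pos: [0.4272, 0.1181, 0.186]
ee_rot: [-0.0, 0.999, -0.037, -0.0]
wrist_force: [0.7, 0.7, 0.3]
grip_width: 0.0855
```

Emit:
apply_moves --steps '[{"dp": [0.0205, 0.031, 0.003], "rot": [0, 0, 0], "gripper": 1}, {"dp": [0.0205, 0.031, 0.003], "rot": [0, 0, 0], "gripper": 1}, {"dp": [0.0205, 0.031, 0.003], "rot": [0, 0, 0], "gripper": 1}, {"dp": [0.0205, 0.031, 0.003], "rot": [0, 0, 0], "gripper": 1}, {"dp": [0.0205, 0.031, 0.003], "rot": [0, 0, 0], "gripper": 1}]'

```text
t: 1.77
tcp_pos: [0.5181, -0.044, 0.1709]
ee_rot: [-0.0, 0.999, -0.037, -0.0]
wrist_force: [0.2, 0.5, -0.1]
grip_width: 0.0856
```

Emit:
apply_moves --steps '[{"dp": [0.0205, 0.031, 0.003], "rot": [0, 0, 0], "gripper": 1}, {"dp": [0.0205, 0.031, 0.003], "rot": [0, 0, 0], "gripper": 1}, {"dp": [0.0205, 0.031, 0.003], "rot": [0, 0, 0], "gripper": 1}, {"dp": [0, 0, 0], "rot": [0, 0, 0], "gripper": 1}, {"dp": [0, 0, 0], "rot": [0, 0, 0], "gripper": 1}]'

```text
t: 2.18
tcp_pos: [0.5729, -0.1415, 0.1615]
ee_rot: [-0.0, 0.999, -0.038, -0.0]
wrist_force: [-0.3, 0.8, -0.5]
grip_width: 0.0851
```

```bash
python3 -c "
from plan import *
plan((.608,-.203,.15),-.071,5)
d=cam('wrist'); print(d['vfov'],d['cx'],d['cy'])
cv2.imwrite('pics/w1.png',cv2.resize(d['frame'],(800,500),interpolation=cv2.INTER_CUBIC))
"
```

```text
from [ 0.5729 -0.1415  0.1615] f [-0.3  0.8 -0.5] tq [0.01 0.01 0.07] t 2.18
[0.0079, 0.0117, 0.0023] [-0.0, 0.0, -0.001]
[0.0079, 0.0117, 0.0023] [-0.0, 0.0, -0.001]
[0.0079, 0.0117, 0.0023] [-0.0, 0.0, -0.001]
[0.0079, 0.0118, 0.0023] [-0.0, 0.0, -0.001]
[0.0079, 0.0118, 0.0023] [-0.0, 0.0, -0.001]
65.70646984690485 318.5583622858436 194.8931414910822
```

View pics/w1.png

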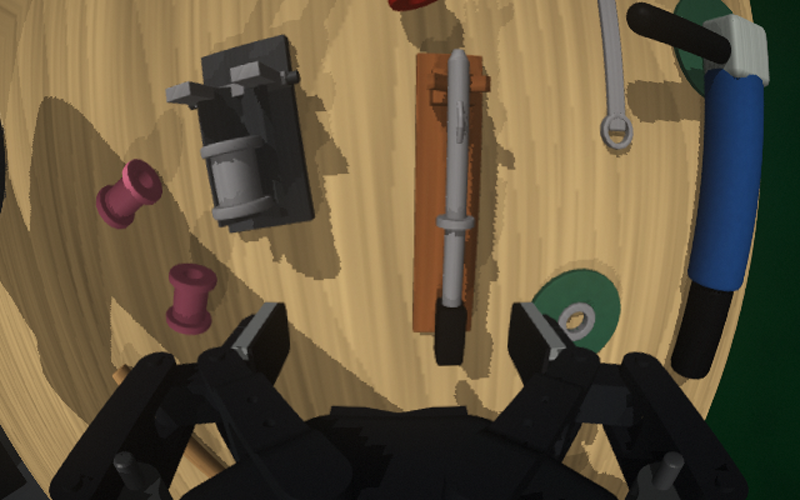

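The wrist view (800x500) shows the bar with its tip at (457,50), collar at (456,223) and grip front at (452,302). The grey roller's end discs are at (233,147) and (243,211), and the stop tops at (190,95) and (262,75). The grey roller in the cradle is confirmed.

```bash
cat >> h.py <<'E'
def fproj(d,p):
    T=np.array(d['camera_from_world']); f=d['frame'].shape[0]/2/np.tan(np.radians(d['vfov']/2))
    q=T[:3,:3]@np.array(p)+T[:3,3]; rho=np.hypot(q[0],q[1]); th=np.arctan2(rho,q[2])
    return f*th*q[0]/rho+d['cx'],f*th*q[1]/rho+d['cy']
def fat_z(d,u,v,z):
    T=np.array(d['camera_from_world']); f=d['frame'].shape[0]/2/np.tan(np.radians(d['vfov']/2))
    a=np.array([u-d['cx'],v-d['cy']]); r=np.hypot(*a); th=r/f
    R=T[:3,:3]; ry=R.T@np.array([*(a/r*np.sin(th)),np.cos(th)]); c=-R.T@T[:3,3]; return c+ry*(z-c[2])/ry[2]
E
python3 - <<'E'
from h import *
d=pickle.load(open('wrist.pkl','rb'))
w=lambda x,y,z:fat_z(d,(x+.5)/1.25-.5,(y+.5)/1.25-.5,z)
T=np.array(d['camera_from_world']);print('cam',-T[:3,:3].T@T[:3,3],T[2,:3])
P={k:w(*v) for k,v in dict(tip=(457,50,.055),collar=(456,223,.055),bf=(452,302,.06),bodyrear=(449,364,.045),r1=(233,147,.055),r2=(243,211,.055),s1=(190,95,.075),s2=(262,75,.075),
 cb1=(203,57,.012),cb2=(286,35,.012),cb3=(313,214,.012),cb4=(229,231,.012)).items()}
for k,v in P.items(): print(k,np.round(v,4))
b=P['tip']-P['collar']; print('bar yaw',np.arctan2(b[1],b[0]),np.linalg.norm(b)); b=P['r1']-P['r2'];print('rol yaw',np.arctan2(b[1],b[0]),np.linalg.norm(b))
E
```

```text
cam [ 0.57773085 -0.07351061  0.30414595] [-0.02089871 -0.26705887 -0.96345358]
tip [ 0.6195 -0.0174  0.055 ]
collar [ 0.6116 -0.1312  0.055 ]
bf [ 0.6063 -0.1858  0.06  ]
bodyrear [ 0.6047 -0.2472  0.045 ]
r1 [ 0.4659 -0.0662  0.055 ]
r2 [ 0.4671 -0.111   0.055 ]
s1 [ 0.4469 -0.028   0.075 ]
s2 [ 0.4985 -0.0249  0.075 ]
cb1 [0.4255 0.0143 0.012 ]
cb2 [0.4982 0.0177 0.012 ]
cb3 [ 0.5068 -0.1254  0.012 ]
cb4 [ 0.4321 -0.1329  0.012 ]
bar yaw 1.5016219721122148 0.1140877982814566
rol yaw 1.598152839995712 0.04476044014466952
```

Emit:
apply_moves --steps '[{"dp": [0.0078, 0.0123, 0.012], "rot": [0, 0, -0.001], "gripper": 1}, {"dp": [0.0078, 0.0123, 0.012], "rot": [0, 0, -0.001], "gripper": 1}, {"dp": [0.0078, 0.0123, 0.012], "rot": [0, 0, -0.001], "gripper": 1}, {"dp": [0.0078, 0.0123, 0.012], "rot": [0, 0, -0.001], "gripper": 1}, {"dp": [0.0078, 0.0123, 0.012], "rot": [0, 0, -0.001], "gripper": 1}]'

```text
t: 2.65
tcp_pos: [0.6062, -0.2019, 0.1018]
ee_rot: [-0.001, 0.999, -0.033, -0.001]
wrist_force: [1.2, 0.4, 0.4]
grip_width: 0.0855
```

Emit:
apply_moves --steps '[{"dp": [0, 0, 0.016], "rot": [0, 0, 0], "gripper": 1}, {"dp": [0, 0, 0.016], "rot": [0, 0, 0], "gripper": 1}, {"dp": [0, 0, 0.016], "rot": [0, 0, 0], "gripper": 1}, {"dp": [0, 0, 0.016], "rot": [0, 0, 0], "gripper": 1}, {"dp": [0, 0, 0], "rot": [0, 0, 0], "gripper": 1}]'

```text
t: 3.07
tcp_pos: [0.6038, -0.2004, 0.0352]
ee_rot: [-0.002, 0.999, -0.033, -0.004]
wrist_force: [-0.1, 0.5, 0.1]
grip_width: 0.0853
```

```bash
python3 -c "
from plan import *
plan((.6074,-.206,.036),-.069,1)
d=cam('wrist')
cv2.imwrite('pics/w2.png',cv2.resize(d['frame'],(800,500),interpolation=cv2.INTER_CUBIC))
"
```

```text
from [ 0.6038 -0.2004  0.0352] f [-0.1  0.5  0.1] tq [-0.02  0.06 -0.02] t 3.07
[0.004, 0.0054, -0.0008] [-0.0036, 0.0075, 0.0026]
```

View pics/w2.png

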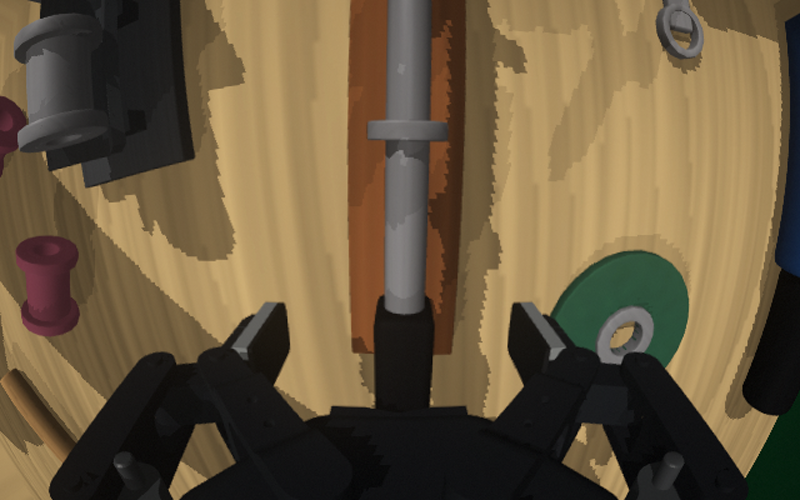

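Emit:
apply_moves --steps '[{"dp": [0.0015, 0.004, 0], "rot": [0, 0, 0], "gripper": 1}, {"dp": [0, 0, 0], "rot": [0, 0, 0], "gripper": 1}, {"dp": [0, 0, 0], "rot": [0, 0, 0], "gripper": 1}, {"dp": [0, 0, 0], "rot": [0, 0, 0], "gripper": 1}, {"dp": [0, 0, 0], "rot": [0, 0, 0], "gripper": 1}]'

```text
t: 3.53
tcp_pos: [0.6085, -0.2078, 0.0392]
ee_rot: [0.0, 0.999, -0.034, 0.001]
wrist_force: [0.2, 0.1, -0.2]
grip_width: 0.0852
```

```bash
python3 -c "
from plan import *
plan((.6074,-.206,.036),-.069,1)
"
```

```text
from [ 0.6085 -0.2078  0.0392] f [ 0.2  0.1 -0.2] tq [-0.    0.01 -0.04] t 3.53
[-0.0012, -0.0017, 0.0032] [0.0005, -0.0012, 0.0009]
```

Emit:
apply_moves --steps '[{"dp": [-0.0015, 0, 0.003], "rot": [0, 0, 0], "gripper": 1}, {"dp": [0, 0, 0], "rot": [0, 0, 0], "gripper": 0.6}, {"dp": [0, 0, 0], "rot": [0, 0, 0], "gripper": 0.4}, {"dp": [0, 0, 0], "rot": [0, 0, 0], "gripper": 0.3}, {"dp": [0, 0, 0], "rot": [0, 0, 0], "gripper": 0.25}]' --force 60

```text
t: 3.95
tcp_pos: [0.6066, -0.2076, 0.0352]
ee_rot: [-0.0, 0.999, -0.034, -0.0]
wrist_force: [-1.1, -0.4, -0.9]
grip_width: 0.0387
```

Emit:
apply_moves --steps '[{"dp": [0, 0, 0], "rot": [0, 0, 0], "gripper": 0.0}, {"dp": [0, 0, 0], "rot": [0, 0, 0], "gripper": 0.0}, {"dp": [0, 0, 0], "rot": [0, 0, 0], "gripper": 0.0}, {"dp": [0, 0, 0], "rot": [0, 0, 0], "gripper": 0.0}, {"dp": [0, 0, 0], "rot": [0, 0, 0], "gripper": 0.0}]' --force 110

```text
t: 4.37
tcp_pos: [0.6069, -0.2076, 0.0356]
ee_rot: [0.0, 0.999, -0.034, 0.0]
wrist_force: [-0.3, 0.5, 2.3]
grip_width: 0.0185
```

Emit:
apply_moves --steps '[{"dp": [0, 0, -0.01], "rot": [0, 0, 0], "gripper": 0.0}, {"dp": [0, 0, -0.015], "rot": [0, 0, 0], "gripper": 0.0}, {"dp": [0, 0, -0.015], "rot": [0, 0, 0], "gripper": 0.0}, {"dp": [0, 0, -0.01], "rot": [0, 0, 0], "gripper": 0.0}, {"dp": [0, 0, 0], "rot": [0, 0, 0], "gripper": 0.0}]' --force 110

```text
t: 4.78
tcp_pos: [0.608, -0.2083, 0.0878]
ee_rot: [0.001, 0.999, -0.034, 0.002]
wrist_force: [1.3, -0.3, -2.6]
grip_width: 0.0182
```

Emit:
apply_moves --steps '[{"dp": [0, 0, 0], "rot": [0, 0, 0], "gripper": 0.0}, {"dp": [0, 0, 0], "rot": [0, 0, 0], "gripper": 0.0}, {"dp": [0, 0, 0], "rot": [0, 0, 0], "gripper": 0.0}, {"dp": [0, 0, 0], "rot": [0, 0, 0], "gripper": 0.0}, {"dp": [0, 0, 0], "rot": [0, 0, 0], "gripper": 0.0}]' --force 110

```text
t: 5.2
tcp_pos: [0.6062, -0.2073, 0.0845]
ee_rot: [-0.0, 0.999, -0.034, -0.001]
wrist_force: [0.1, 0.3, -1.7]
grip_width: 0.0188
```

```bash
python3 -c "
from plan import *
plan((.6074,-.206,.036),-.069,1)
d=cam('wrist')
cv2.imwrite('pics/w3.png',cv2.resize(d['frame'],(800,500),interpolation=cv2.INTER_CUBIC))
"
```

```text
from [ 0.6062 -0.2073  0.0845] f [ 0.1  0.3 -1.7] tq [-0.18 -0.01  0.03] t 5.2
[0.0012, -0.0014, 0.0485] [-0.0006, 0.0014, 0.001]
```

View pics/w3.png

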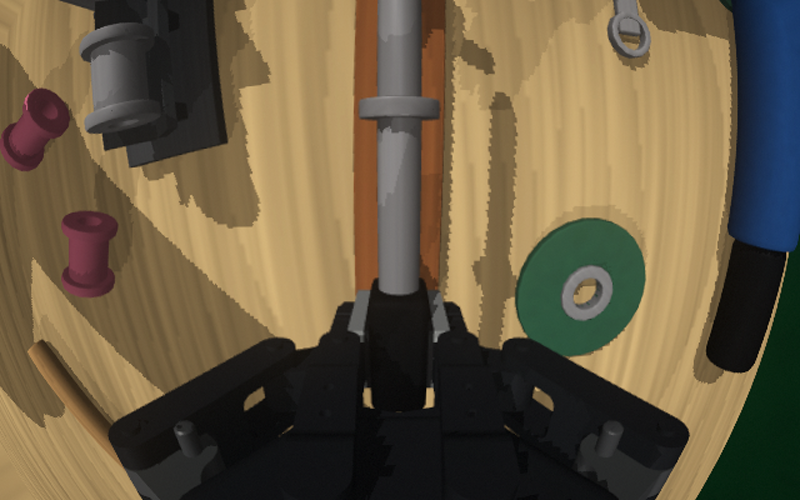

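```bash
python3 - <<'E'
from h import *
d=pickle.load(open('top.pkl','rb'))
for n,x,y,z in (('tube',553,203,.04),('tube',573,203,.04),('tube',552,247,.04),('tube',571,249,.04),('hamhead',570,299,.02),('hamhead',583,296,.02),('hamhead',597,326,.02),('hamhead',584,332,.02),('handle',497,362,.02),('handle',545,335,.02),('pink',468,302,.02),('pink',457,305,.02)):
    print(n,np.round(at_z(d,(x+.5)/1.25-.5,(y+.5)/1.25-.5,z),3))
w=pickle.load(open('wrist.pkl','rb'))
p=lambda x,y,z: fat_z(w,(x+.5)/1.25-.5,(y+.5)/1.25-.5,z)
print('collar mid', p(399,107,.1035),'block front', p(399,290,.1105),'collar width', p(360,107,.1035)-p(439.5,107,.1035), 'bar w',p(377,190,.1035)-p(420,190,.1035))
E
```

```text
tube [ 0.634 -0.431  0.04 ]
tube [ 0.634 -0.481  0.04 ]
tube [ 0.523 -0.421  0.04 ]
tube [ 0.518 -0.468  0.04 ]
hamhead [ 0.397 -0.464  0.02 ]
hamhead [ 0.404 -0.497  0.02 ]
hamhead [ 0.332 -0.525  0.02 ]
hamhead [ 0.318 -0.493  0.02 ]
handle [ 0.251 -0.278  0.02 ]
handle [ 0.312 -0.397  0.02 ]
pink [ 0.393 -0.214  0.02 ]
pink [ 0.386 -0.187  0.02 ]
collar mid [ 0.61133843 -0.12919092  0.1035    ] block front [ 0.60738987 -0.18726503  0.1105    ] collar width [-0.02498283  0.00168821  0.        ] bar w [-0.01379338  0.00093877  0.        ]
```

```bash
python3 -c "
from plan import *
plan((.4804,-.3265,.0845),.057,8)
"
```

```text
from [ 0.6063 -0.2074  0.0846] f [ 0.3  0.4 -3.1] tq [-0.18  0.05  0.02] t 5.25
[-0.0147, 0.0159, 0.0] [-0.0001, 0.0001, -0.0156]
[-0.0149, 0.0157, 0.0] [-0.0001, 0.0001, -0.0156]
[-0.0152, 0.0155, 0.0] [-0.0001, 0.0001, -0.0156]
[-0.0154, 0.0152, 0.0] [-0.0001, 0.0001, -0.0156]
[-0.0157, 0.015, 0.0] [-0.0001, 0.0001, -0.0156]
[-0.0159, 0.0147, 0.0] [-0.0001, 0.0001, -0.0156]
[-0.0161, 0.0145, 0.0] [-0.0001, 0.0001, -0.0156]
[-0.0163, 0.0142, 0.0] [-0.0001, 0.0001, -0.0156]
```

Emit:
apply_moves --steps '[{"dp": [-0.0147, 0.0159, 0], "rot": [0, 0, -0.0156], "gripper": 0.0}, {"dp": [-0.0149, 0.0157, 0], "rot": [0, 0, -0.0156], "gripper": 0.0}, {"dp": [-0.0152, 0.0155, 0], "rot": [0, 0, -0.0156], "gripper": 0.0}, {"dp": [-0.0154, 0.0152, 0], "rot": [0, 0, -0.0156], "gripper": 0.0}, {"dp": [-0.0157, 0.015, 0], "rot": [0, 0, -0.0156], "gripper": 0.0}]'

```text
t: 5.67
tcp_pos: [0.5273, -0.2826, 0.0851]
ee_rot: [0.0, 1.0, 0.006, -0.0]
wrist_force: [-0.2, -0.6, -2.3]
grip_width: 0.0186
```

Emit:
apply_moves --steps '[{"dp": [-0.0159, 0.0147, 0], "rot": [0, 0, -0.0156], "gripper": 0.0}, {"dp": [-0.0161, 0.0145, 0], "rot": [0, 0, -0.0156], "gripper": 0.0}, {"dp": [-0.0163, 0.0142, 0], "rot": [0, 0, -0.0156], "gripper": 0.0}, {"dp": [0, 0, 0], "rot": [0, 0, 0], "gripper": 0.0}, {"dp": [0, 0, 0], "rot": [0, 0, 0], "gripper": 0.0}]'

```text
t: 6.08
tcp_pos: [0.4802, -0.3276, 0.0852]
ee_rot: [-0.0, 1.0, 0.027, 0.0]
wrist_force: [-0.2, -1.7, -2.1]
grip_width: 0.0182
```

Emit:
apply_moves --steps '[{"dp": [0, 0, 0.012], "rot": [0, 0, 0], "gripper": 0.0}, {"dp": [0, 0, 0.012], "rot": [0, 0, 0], "gripper": 0.0}, {"dp": [0, 0, 0.012], "rot": [0, 0, 0], "gripper": 0.0}, {"dp": [0, 0, 0.008], "rot": [0, 0, 0], "gripper": 0.0}, {"dp": [0, 0, 0.004], "rot": [0, 0, 0], "gripper": 0.0}]'

```text
t: 6.5
tcp_pos: [0.4802, -0.3251, 0.0349]
ee_rot: [-0.001, 1.0, 0.029, -0.001]
wrist_force: [-0.1, 0.2, -2.6]
grip_width: 0.0185
```

Emit:
apply_moves --steps '[{"dp": [0, 0, 0.001], "rot": [0, 0, 0], "gripper": 0.0}, {"dp": [0, 0, 0], "rot": [0, 0, 0], "gripper": 0.0}, {"dp": [0, 0, 0], "rot": [0, 0, 0], "gripper": 0.0}, {"dp": [0, 0, 0], "rot": [0, 0, 0], "gripper": 0.0}, {"dp": [0, 0, 0], "rot": [0, 0, 0], "gripper": 0.0}]'

```text
t: 6.92
tcp_pos: [0.4811, -0.327, 0.0369]
ee_rot: [0.0, 1.0, 0.028, 0.0]
wrist_force: [0.2, 0.2, -1.8]
grip_width: 0.0189
```

```bash
python3 -c "
from plan import *
plan((.4804,-.3265,.0356),.057,1)
a=cam('wrist')['frame'][0:190,200:440]
b=cam('scene')['frame'][165:245,225:340]
a=cv2.resize(a,(800,633),interpolation=cv2.INTER_CUBIC)[:340]
b=cv2.resize(b[:37+33,:],(800,487),interpolation=cv2.INTER_CUBIC)
cv2.imwrite('pics/w4.png',a)
cv2.imwrite('pics/s4.png',b)
"
```

```text
from [ 0.4811 -0.327   0.0369] f [ 0.2  0.2 -1.8] tq [-0.17  0.01  0.05] t 6.92
[-0.0006, -0.0005, 0.0013] [0.001, -0.0008, -0.0002]
```

View pics/w4.png

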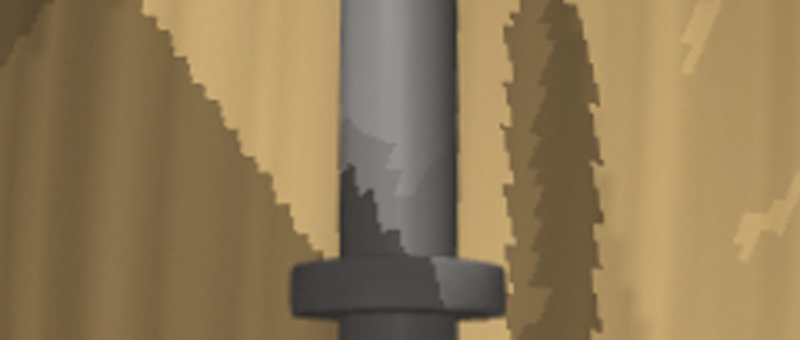

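View pics/s4.png

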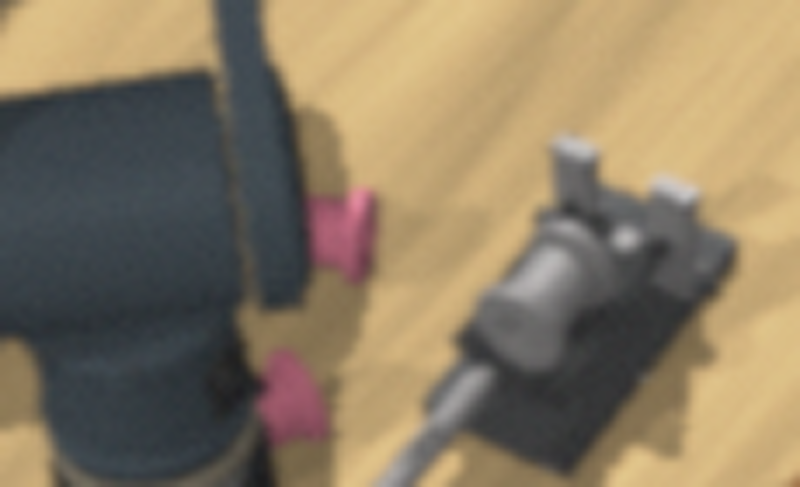

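The scene crop shows the bar tip at about (488,368), just short of the roller's near face at about (520,330). I'll overlay the predicted axes and compare.

```bash
cat > ov.py <<'E'
from plan import *
def overlay(name,zs=.0187,off=.0035):
    p,r,s=pose(); M=r.as_matrix(); ax=-M[:,1]; o=p-M[:,2]*zs-ax*off
    rol=np.array([.4667,-.0875,.055]); rd=np.array([np.cos(1.628),np.sin(1.628),0])
    out=[]
    for n,(u0,v0,w,h),k in (('scene',(275,175,60,55),10),('top',(310,190,70,30),10)):
        d=cam(n); im=cv2.resize(d['frame'][v0:v0+h,u0:u0+w],None,fx=k,fy=k,interpolation=cv2.INTER_CUBIC)
        f=lambda q:tuple(int(round(((a-b)+.5)*k-.5)) for a,b in zip(proj(d,q),(u0,v0)))
        for rr,c in ((0,(0,255,0)),): cv2.line(im,f(o+.1*ax),f(o+.195*ax),c,1)
        cv2.line(im,f(rol-rd*.025),f(rol+rd*.025),(0,0,255),1)
        for e in (-.025,.025):
            t=np.linspace(0,2*np.pi,40); pts=[f(rol+rd*e+.022*(np.cos(a)*np.array([rd[1],-rd[0],0])+np.sin(a)*np.array([0,0,1]))) for a in t]
            cv2.polylines(im,[np.array(pts)],True,(0,0,255),1)
        out.append(im)
    W=max(i.shape[1] for i in out); out=[cv2.copyMakeBorder(i,0,0,0,W-i.shape[1],cv2.BORDER_CONSTANT) for i in out]
    im=np.vstack(out); im=cv2.resize(im,None,fx=min(1,700/im.shape[0]),fy=min(1,700/im.shape[0])); cv2.imwrite(name,im); print(im.shape)
if __name__=='__main__': overlay('pics/o1.png')
E
sed -i 's/(275,175,60,55),10/(275,180,60,44),10/; s/(310,190,70,30),10/(315,205,60,16),10/' ov.py; python3 ov.py
```

```text
(600, 600, 3)
```

View pics/o1.png

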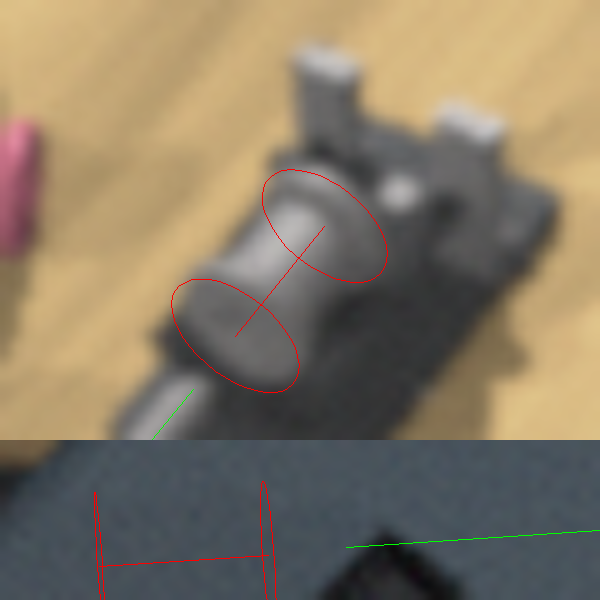

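```bash
cat > prof.py <<'E'
from plan import *
from scipy.ndimage import map_coordinates
def prof(xs,zs=.0187,off=.0035,n='scene',rng=8):
    p,r,s=pose(); M=r.as_matrix(); ax=-M[:,1]; o=p-M[:,2]*zs-ax*off
    d=cam(n); g=d['frame'].astype(float)
    for x in xs:
        a=np.array(proj(d,o+ax*x)); b=np.array(proj(d,o+ax*(x+.01))); t=(b-a)/np.linalg.norm(b-a); nn=np.array([-t[1],t[0]])
        k=np.arange(-rng,rng+.1,.5); q=a[:,None]+nn[:,None]*k
        v=[map_coordinates(g[:,:,c],[q[1],q[0]],order=1) for c in (0,2)]
        print(x,'n',np.round(nn,2),np.round(a,1),'B',v[0].astype(int).tolist(),'R-B',(v[1]-v[0]).astype(int).tolist())
    a=np.array(proj(d,o+ax*.1)); print('px per mm along +X perp & Z', [np.round((np.array(proj(d,o+ax*.1+e))-a),2) for e in (np.array([.001,0,0])*10,np.array([0,0,.01]))])
if __name__=='__main__': prof((.07,.1,.11,.12,.13,.15,.17,.185))
E
python3 prof.py
```

```text
0.07 n [0.78 0.63] [269.1 248.9] B [32, 37, 44, 51, 62, 72, 78, 81, 82, 83, 84, 85, 85, 87, 90, 91, 90, 90, 89, 88, 87, 89, 97, 107, 113, 118, 123, 123, 125, 128, 129, 131, 132] R-B [2, 10, 18, 26, 34, 42, 46, 49, 50, 45, 40, 30, 19, 9, 4, 2, 1, 2, 3, 8, 18, 31, 48, 64, 72, 76, 79, 80, 82, 84, 83, 84, 84]
0.1 n [0.78 0.63] [275.3 241.2] B [85, 87, 89, 91, 92, 92, 94, 96, 100, 107, 113, 121, 131, 140, 144, 144, 136, 125, 113, 106, 104, 108, 116, 123, 127, 128, 129, 128, 128, 129, 131, 134, 135] R-B [52, 54, 54, 56, 58, 59, 61, 62, 63, 63, 58, 44, 28, 16, 9, 4, 3, 3, 4, 13, 28, 46, 63, 76, 82, 85, 85, 85, 84, 85, 85, 85, 85]
0.11 n [0.78 0.63] [277.4 238.7] B [84, 87, 92, 102, 114, 122, 126, 129, 130, 131, 134, 140, 147, 152, 154, 150, 141, 130, 117, 107, 100, 105, 113, 121, 125, 128, 129, 128, 127, 128, 130, 132, 134] R-B [53, 57, 60, 66, 73, 79, 82, 85, 85, 80, 74, 57, 38, 22, 11, 4, 3, 2, 5, 13, 25, 43, 60, 75, 81, 85, 85, 85, 85, 85, 85, 85, 84]
0.12 n [0.78 0.63] [279.4 236.2] B [110, 115, 121, 125, 130, 134, 135, 135, 133, 131, 131, 136, 144, 150, 153, 153, 141, 128, 117, 108, 10
[... 854 characters left out ...]
58]
0.17 n [0.78 0.63] [289.2 224.2] B [115, 114, 114, 113, 113, 113, 111, 108, 103, 102, 105, 115, 130, 145, 150, 152, 144, 129, 116, 102, 90, 80, 73, 71, 71, 71, 73, 74, 75, 75, 76, 79, 81] R-B [75, 75, 76, 75, 72, 68, 59, 46, 31, 18, 9, 4, 3, 3, 2, 2, 2, 2, 2, 3, 5, 9, 12, 18, 22, 25, 28, 31, 34, 36, 38, 42, 43]
0.185 n [0.78 0.63] [292.  220.7] B [122, 123, 124, 125, 124, 122, 119, 113, 107, 107, 112, 120, 135, 148, 154, 151, 143, 130, 116, 102, 90, 79, 72, 67, 64, 62, 60, 60, 60, 60, 61, 60, 60] R-B [81, 82, 81, 81, 79, 73, 62, 46, 29, 15, 5, 0, 1, 1, 1, 2, 3, 3, 3, 2, 1, 0, 0, -1, -2, -2, -1, -1, -1, -2, -2, -2, -2]
px per mm along +X perp & Z [array([2.88, 1.6 ]), array([-0.3, -2.2])]
```

The bar matches its predicted axis within about 0.2 px (0.6 mm), and the roller overlay fits. Next I advance gently and watch the force.

Emit:
apply_moves --steps '[{"dp": [0, -0.005, 0.001], "rot": [0, 0, 0], "gripper": 0.0}, {"dp": [0, -0.005, 0], "rot": [0, 0, 0], "gripper": 0.0}, {"dp": [0, -0.005, 0], "rot": [0, 0, 0], "gripper": 0.0}, {"dp": [0, -0.004, 0], "rot": [0, 0, 0], "gripper": 0.0}, {"dp": [0, -0.003, 0], "rot": [0, 0, 0], "gripper": 0.0}]'

```text
t: 7.58
tcp_pos: [0.4793, -0.3037, 0.0353]
ee_rot: [-0.0, 1.0, 0.029, -0.0]
wrist_force: [-0.4, -0.5, -1.3]
grip_width: 0.0188
```

Emit:
apply_moves --steps '[{"dp": [0, -0.003, 0], "rot": [0, 0, 0], "gripper": 0.0}, {"dp": [0, -0.003, 0], "rot": [0, 0, 0], "gripper": 0.0}, {"dp": [0, -0.003, 0], "rot": [0, 0, 0], "gripper": 0.0}, {"dp": [0, -0.003, 0], "rot": [0, 0, 0], "gripper": 0.0}, {"dp": [0, -0.003, 0], "rot": [0, 0, 0], "gripper": 0.0}]'

```text
t: 8.0
tcp_pos: [0.4786, -0.2895, 0.0353]
ee_rot: [0.0, 1.0, 0.028, -0.0]
wrist_force: [-0.6, -0.7, -1.5]
grip_width: 0.0185
```

```bash
python3 -c "
from plan import *
plan((.4804,-.3265,.0356),.057,1)"
```

```text
from [ 0.4786 -0.2895  0.0353] f [-0.6 -0.7 -1.5] tq [-0.18  0.01  0.04] t 8.0
[-0.0003, 0.0371, -0.0003] [0.0001, 0.0, -0.0002]
```

Emit:
apply_moves --steps '[{"dp": [0, -0.004, 0], "rot": [0, 0, 0], "gripper": 0.0}, {"dp": [0, -0.004, 0], "rot": [0, 0, 0], "gripper": 0.0}, {"dp": [0, -0.004, 0], "rot": [0, 0, 0], "gripper": 0.0}, {"dp": [0, -0.004, 0], "rot": [0, 0, 0], "gripper": 0.0}, {"dp": [0, -0.004, 0], "rot": [0, 0, 0], "gripper": 0.0}]'

```text
t: 8.42
tcp_pos: [0.4775, -0.2693, 0.0353]
ee_rot: [-0.0, 1.0, 0.028, -0.0]
wrist_force: [0.5, 0.3, -2.3]
grip_width: 0.0187
```

```bash
python3 -c "
from plan import *
plan((.4804,-.3265,.0356),.057,1)"
```

```text
from [ 0.4775 -0.2693  0.0353] f [ 0.5  0.3 -2.3] tq [-0.2  -0.    0.05] t 8.42
[-0.0003, 0.0573, -0.0003] [-0.0, 0.0, -0.0002]
```

Emit:
apply_moves --steps '[{"dp": [0, -0.004, 0], "rot": [0, 0, 0], "gripper": 0.0}, {"dp": [0, -0.004, 0], "rot": [0, 0, 0], "gripper": 0.0}, {"dp": [0, -0.004, 0], "rot": [0, 0, 0], "gripper": 0.0}, {"dp": [0, -0.004, 0], "rot": [0, 0, 0], "gripper": 0.0}, {"dp": [0, -0.004, 0], "rot": [0, 0, 0], "gripper": 0.0}]'

```text
t: 8.83
tcp_pos: [0.4767, -0.2502, 0.0355]
ee_rot: [0.001, 1.0, 0.029, 0.0]
wrist_force: [-0.6, -2.2, -2.2]
grip_width: 0.0185
```

```bash
python3 -c "
from plan import *
plan((.4804,-.3265,.0356),.057,1)
d=cam('scene'); cv2.imwrite('pics/s5raw.png',d['frame'])"
```

```text
from [ 0.4767 -0.2502  0.0355] f [-0.6 -2.2 -2.2] tq [-0.54  0.09  0.09] t 8.83
[-0.0007, 0.0764, 0.0] [0.0014, -0.0008, 0.0001]
```

Emit:
apply_moves --steps '[{"dp": [0, -0.003, 0], "rot": [0, 0, 0], "gripper": 0.0}, {"dp": [0, -0.003, 0], "rot": [0, 0, 0], "gripper": 0.0}, {"dp": [0, -0.003, 0], "rot": [0, 0, 0], "gripper": 0.0}, {"dp": [0, -0.002, 0], "rot": [0, 0, 0], "gripper": 0.0}, {"dp": [0, -0.002, 0], "rot": [0, 0, 0], "gripper": 0.0}]'

```text
t: 9.3
tcp_pos: [0.4757, -0.2366, 0.0353]
ee_rot: [0.0, 1.0, 0.028, 0.0]
wrist_force: [-0.0, -3.4, -1.6]
grip_width: 0.0183
```

```bash
python3 -c "
from plan import *
plan((.4804,-.3265,.0356),.057,1)
d=cam('scene'); cv2.imwrite('pics/s6raw.png',d['frame'])"
```

```text
from [ 0.4757 -0.2366  0.0353] f [-0.  -3.4 -1.6] tq [-0.56  0.04  0.09] t 9.3
[-0.0004, 0.0901, -0.0003] [0.0, -0.0001, -0.0002]
```

Emit:
apply_moves --steps '[{"dp": [0, -0.002, 0], "rot": [0, 0, 0], "gripper": 0.0}, {"dp": [0, -0.002, 0], "rot": [0, 0, 0], "gripper": 0.0}, {"dp": [0, -0.002, 0], "rot": [0, 0, 0], "gripper": 0.0}, {"dp": [0, -0.002, 0], "rot": [0, 0, 0], "gripper": 0.0}, {"dp": [0, -0.002, 0], "rot": [0, 0, 0], "gripper": 0.0}]'

```text
t: 9.77
tcp_pos: [0.475, -0.2266, 0.0353]
ee_rot: [-0.0, 1.0, 0.028, -0.0]
wrist_force: [0.6, -3.4, -2.8]
grip_width: 0.0191
```

Emit:
apply_moves --steps '[{"dp": [0, -0.002, 0], "rot": [0, 0, 0], "gripper": 0.0}, {"dp": [0, -0.002, 0], "rot": [0, 0, 0], "gripper": 0.0}, {"dp": [0, -0.002, 0], "rot": [0, 0, 0], "gripper": 0.0}, {"dp": [0, -0.002, 0], "rot": [0, 0, 0], "gripper": 0.0}, {"dp": [0, -0.002, 0], "rot": [0, 0, 0], "gripper": 0.0}]'

```text
t: 10.18
tcp_pos: [0.4746, -0.2173, 0.0353]
ee_rot: [0.001, 1.0, 0.029, 0.0]
wrist_force: [-0.3, -6.0, -3.4]
grip_width: 0.0186
```

```bash
python3 -c "
from plan import *
plan((.4804,-.3265,.0356),.057,1)"
```

```text
from [ 0.4746 -0.2173  0.0353] f [-0.3 -6.  -3.4] tq [-1.03  0.16  0.25] t 10.18
[-0.0005, 0.1094, -0.0002] [0.0011, -0.0002, 0.0006]
```

Emit:
apply_moves --steps '[{"dp": [0, -0.002, 0], "rot": [0, 0, 0], "gripper": 0.0}, {"dp": [0, -0.002, 0], "rot": [0, 0, 0], "gripper": 0.0}, {"dp": [0, -0.002, 0], "rot": [0, 0, 0], "gripper": 0.0}, {"dp": [0, -0.002, 0], "rot": [0, 0, 0], "gripper": 0.0}, {"dp": [0, -0.002, 0], "rot": [0, 0, 0], "gripper": 0.0}]'

```text
t: 10.6
tcp_pos: [0.474, -0.2071, 0.0353]
ee_rot: [0.0, 1.0, 0.029, 0.0]
wrist_force: [-0.7, -5.7, -3.2]
grip_width: 0.0186
```

```bash
python3 -c "
from plan import *
plan((.4804,-.3265,.0356),.057,1)"
```

```text
from [ 0.474  -0.2071  0.0353] f [-0.7 -5.7 -3.2] tq [-1.06  0.16  0.26] t 10.6
[-0.0005, 0.1196, -0.0002] [0.0009, -0.0002, 0.0007]
```

Emit:
apply_moves --steps '[{"dp": [0, -0.002, 0], "rot": [0, 0, 0], "gripper": 0.0}, {"dp": [0, -0.002, 0], "rot": [0, 0, 0], "gripper": 0.0}, {"dp": [0, -0.002, 0], "rot": [0, 0, 0], "gripper": 0.0}, {"dp": [0, -0.002, 0], "rot": [0, 0, 0], "gripper": 0.0}, {"dp": [0, -0.002, 0], "rot": [0, 0, 0], "gripper": 0.0}]'

```text
t: 11.02
tcp_pos: [0.4733, -0.1969, 0.0352]
ee_rot: [0.0, 1.0, 0.029, -0.0]
wrist_force: [-2.1, -4.5, -4.3]
grip_width: 0.0184
```

```bash
python3 -c "
from plan import *
plan((.4804,-.3265,.0356),.057,1)"
```

```text
from [ 0.4733 -0.1969  0.0352] f [-2.1 -4.5 -4.3] tq [-1.12  0.21  0.19] t 11.02
[-0.0004, 0.1298, -0.0003] [0.0006, 0.0003, 0.0009]
```

Emit:
apply_moves --steps '[{"dp": [-0.0003, -0.002, 0], "rot": [0, 0, 0], "gripper": 0.0}, {"dp": [-0.0002, -0.002, 0], "rot": [0, 0, 0], "gripper": 0.0}, {"dp": [0, -0.002, 0], "rot": [0, 0, 0], "gripper": 0.0}, {"dp": [0, -0.002, 0], "rot": [0, 0, 0], "gripper": 0.0}, {"dp": [0, -0.002, 0], "rot": [0, 0, 0], "gripper": 0.0}]'

```text
t: 11.43
tcp_pos: [0.4723, -0.1866, 0.0352]
ee_rot: [-0.0, 1.0, 0.028, -0.0]
wrist_force: [-1.1, -3.8, -4.7]
grip_width: 0.0184
```

```bash
python3 -c "
from plan import *
plan((.4804,-.3265,.0356),.057,1)"
```

```text
from [ 0.4723 -0.1866  0.0352] f [-1.1 -3.8 -4.7] tq [-1.08  0.1   0.13] t 11.43
[0.0002, 0.1402, -0.0004] [-0.0001, 0.0001, -0.0002]
```

Emit:
apply_moves --steps '[{"dp": [0, -0.002, 0], "rot": [0, 0, 0], "gripper": 0.0}, {"dp": [0, -0.002, 0], "rot": [0, 0, 0], "gripper": 0.0}, {"dp": [0, -0.002, 0], "rot": [0, 0, 0], "gripper": 0.0}, {"dp": [0, -0.002, 0], "rot": [0, 0, 0], "gripper": 0.0}, {"dp": [0, -0.001, 0], "rot": [0, 0, 0], "gripper": 0.0}]'

```text
t: 11.85
tcp_pos: [0.4717, -0.1774, 0.0353]
ee_rot: [-0.0, 1.0, 0.028, -0.0]
wrist_force: [0.4, -3.0, -4.8]
grip_width: 0.0185
```

```bash
python3 -c "
from plan import *
plan((.4804,-.3265,.0356),.057,1)
d=cam('wrist')"
```

```text
from [ 0.4717 -0.1774  0.0353] f [ 0.4 -3.  -4.8] tq [-1.05  0.07  0.13] t 11.85
[0.0003, 0.1493, -0.0004] [-0.0004, 0.0002, -0.0003]
```

```bash
cat > gap.py <<'E'
from plan import *
from scipy.ndimage import map_coordinates
def gap(d,hs=(0,.0095)):
    p,r,s=pose(); M=r.as_matrix(); ax=-M[:,1]; o=p-M[:,2]*.0187-ax*.0035
    for lat in (-.010,0,.010):
        q=np.array([fproj(d,o+ax*x+M[:,0]*lat-M[:,2]*(np.sqrt(.013**2-lat**2))) for x in np.arange(.070,.18,.002)]).T
        v=map_coordinates(d['frame'].mean(2),[q[1],q[0]],order=1)
        print(lat,[f'{int(x*1000)}:{int(a)}' for x,a in zip(np.arange(.070,.18,.002)+1e-6,v) if a>0])
    cv2.imwrite('pics/gap.png',d['frame'])
gap(pickle.load(open('wrist.pkl','rb')))
E
python3 gap.py
```

```text
-0.01 ['70:47', '72:47', '74:47', '76:46', '78:60', '80:118', '82:121', '84:67', '86:38', '88:38', '90:37', '92:39', '94:38', '96:38', '98:38', '100:62', '102:63', '104:64', '106:63', '108:63', '110:136', '112:145', '114:149']
0 ['70:138', '72:89', '74:85', '76:85', '78:59', '80:132', '82:131', '84:131', '86:140', '88:140', '90:103', '92:93', '94:100', '96:101', '98:100', '100:101', '102:101', '104:63', '106:60', '108:110', '110:139', '112:146']
0.01 ['70:36', '72:35', '74:36', '76:35', '78:52', '80:74', '82:78', '84:43', '86:34', '88:34', '90:35', '92:34', '94:33', '96:34', '98:34', '100:45', '102:58', '104:63', '106:59', '108:62', '110:101', '112:109', '114:115']
```

Emit:
apply_moves --steps '[{"dp": [0, -0.0025, 0], "rot": [0, 0, 0], "gripper": 0.0}, {"dp": [0, -0.0025, 0], "rot": [0, 0, 0], "gripper": 0.0}, {"dp": [0, -0.0025, 0], "rot": [0, 0, 0], "gripper": 0.0}, {"dp": [0, -0.0025, 0], "rot": [0, 0, 0], "gripper": 0.0}, {"dp": [0, -0.0025, 0], "rot": [0, 0, 0], "gripper": 0.0}]'

```text
t: 12.32
tcp_pos: [0.4709, -0.1649, 0.0353]
ee_rot: [-0.0, 1.0, 0.028, -0.0]
wrist_force: [-0.3, -1.7, -3.9]
grip_width: 0.0189
```

```bash
sed -i '/^gap(/d' gap.py; python3 -c "
from gap import *
plan((.4804,-.3265,.0356),.057,1)
gap(cam('wrist'))"
```

```text
from [ 0.4709 -0.1649  0.0353] f [-0.3 -1.7 -3.9] tq [-0.69 -0.03  0.07] t 12.32
[0.0004, 0.1619, -0.0004] [-0.0006, 0.0003, -0.0006]
-0.01 ['70:47', '72:46', '74:40', '76:41', '78:112', '80:120', '82:74', '84:40', '86:40', '88:66', '90:52', '92:66', '94:138', '96:148', '98:153', '100:159', '102:133', '104:136', '106:153', '108:152', '110:151', '112:153', '114:151']
0 ['70:140', '72:124', '74:86', '76:87', '78:128', '80:135', '82:136', '84:88', '86:88', '88:89', '90:85', '92:64', '94:135', '96:147', '98:157', '100:172', '102:145', '104:145', '106:163', '108:162', '110:163', '112:163']
0.01 ['70:36', '72:37', '74:36', '76:36', '78:65', '80:69', '82:69', '84:37', '86:37', '88:48', '90:50', '92:63', '94:99', '96:114', '98:118', '100:127', '102:94', '104:95', '106:97', '108:96', '110:97', '112:100', '114:101']
```

Emit:
apply_moves --steps '[{"dp": [0, -0.001, 0], "rot": [0, 0, 0], "gripper": 0.0}, {"dp": [0, -0.001, 0], "rot": [0, 0, 0], "gripper": 0.0}, {"dp": [0, -0.001, 0], "rot": [0, 0, 0], "gripper": 0.0}, {"dp": [0, -0.001, 0], "rot": [0, 0, 0], "gripper": 0.0}, {"dp": [0, -0.001, 0], "rot": [0, 0, 0], "gripper": 0.0}]'

```text
t: 12.78
tcp_pos: [0.4708, -0.1602, 0.0354]
ee_rot: [-0.0, 1.0, 0.028, -0.0]
wrist_force: [-0.1, 0.8, -2.3]
grip_width: 0.0187
```

```bash
python3 -c "
from gap import *
plan((.4804,-.3265,.0356),.057,1)"
```

```text
from [ 0.4708 -0.1602  0.0354] f [-0.1  0.8 -2.3] tq [-0.2   0.01 -0.02] t 12.78
[0.0002, 0.1666, -0.0003] [-0.0003, 0.0, -0.0006]
```

Emit:
apply_moves --steps '[{"dp": [0, -0.0005, 0], "rot": [0, 0, 0], "gripper": 0.0}, {"dp": [0, -0.0005, 0], "rot": [0, 0, 0], "gripper": 0.0}, {"dp": [0, -0.0005, 0], "rot": [0, 0, 0], "gripper": 0.0}, {"dp": [0, -0.0005, 0], "rot": [0, 0, 0], "gripper": 0.0}, {"dp": [0, -0.0005, 0], "rot": [0, 0, 0], "gripper": 0.0}]'

```text
t: 13.2
tcp_pos: [0.4707, -0.1579, 0.0353]
ee_rot: [-0.0, 1.0, 0.028, 0.0]
wrist_force: [0.1, 0.9, -2.2]
grip_width: 0.0185
```

```bash
python3 -c "
from gap import *
plan((.4804,-.3265,.0356),.057,1)
gap(cam('wrist'))"
```

```text
from [ 0.4707 -0.1579  0.0353] f [ 0.1  0.9 -2.2] tq [-0.21  0.01 -0.04] t 13.2
[0.0002, 0.1688, -0.0003] [-0.0, -0.0, -0.0003]
-0.01 ['70:40', '72:40', '74:40', '76:40', '78:53', '80:69', '82:70', '84:60', '86:68', '88:146', '90:153', '92:157', '94:166', '96:137', '98:152', '100:156', '102:156', '104:156', '106:156', '108:155', '110:155', '112:154', '114:154']
0 ['70:141', '72:92', '74:87', '76:87', '78:61', '80:83', '82:80', '84:79', '86:70', '88:141', '90:149', '92:162', '94:147', '96:144', '98:145', '100:161', '102:161', '104:161', '106:162', '108:162', '110:164', '112:164']
0.01 ['70:36', '72:36', '74:36', '76:36', '78:60', '80:67', '82:69', '84:55', '86:49', '88:99', '90:115', '92:123', '94:130', '96:94', '98:95', '100:95', '102:95', '104:97', '106:99', '108:100', '110:100', '112:100', '114:100']
```

Emit:
apply_moves --steps '[{"dp": [0, -0.0003, 0], "rot": [0, 0, 0], "gripper": 0.0}, {"dp": [0, -0.0003, 0], "rot": [0, 0, 0], "gripper": 0.0}, {"dp": [0, -0.0003, 0], "rot": [0, 0, 0], "gripper": 0.0}, {"dp": [0, -0.0003, 0], "rot": [0, 0, 0], "gripper": 0.0}, {"dp": [0, -0.0003, 0], "rot": [0, 0, 0], "gripper": 0.0}]'

```text
t: 13.67
tcp_pos: [0.471, -0.1574, 0.0354]
ee_rot: [0.001, 1.0, 0.029, 0.0]
wrist_force: [-1.4, -5.4, -1.8]
grip_width: 0.0182
```

```bash
python3 -c "
from gap import *
plan((.4804,-.3265,.0356),.057,1)"
```

```text
from [ 0.471  -0.1574  0.0354] f [-1.4 -5.4 -1.8] tq [-1.01  0.28  0.16] t 13.67
[-0.0004, 0.1694, 0.0001] [0.0017, -0.0008, 0.001]
```

Emit:
apply_moves --steps '[{"dp": [0, -0.0003, 0], "rot": [0, 0, 0], "gripper": 0.0}, {"dp": [0, -0.0003, 0], "rot": [0, 0, 0], "gripper": 0.0}, {"dp": [0, -0.0002, 0], "rot": [0, 0, 0], "gripper": 0.0}, {"dp": [0, 0, 0], "rot": [0, 0, 0], "gripper": 0.0}, {"dp": [0, 0, 0], "rot": [0, 0, 0], "gripper": 0.0}]'

```text
t: 14.08
tcp_pos: [0.4711, -0.1574, 0.0355]
ee_rot: [0.001, 1.0, 0.029, 0.001]
wrist_force: [-3.6, -6.1, -2.3]
grip_width: 0.0184
```

```bash
python3 -c "
from gap import *
plan((.4804,-.3265,.0356),.057,1)
gap(cam('wrist'))
g=pickle.load(open('wrist.pkl','rb'))['frame']
s=cam('scene')['frame'][160:235,265:365]
a=cv2.resize(g[0:160,230:430],None,fx=4,fy=4,interpolation=cv2.INTER_CUBIC)[:330]; b=cv2.resize(s,None,fx=3.6,fy=3.6,interpolation=cv2.INTER_CUBIC)
b=cv2.copyMakeBorder(b,0,0,0,800-b.shape[1],cv2.BORDER_CONSTANT); cv2.imwrite('pics/home.png',np.vstack([a,b]))"
```

```text
from [ 0.4711 -0.1574  0.0355] f [-3.6 -6.1 -2.3] tq [-1.17  0.38  0.26] t 14.08
[-0.0006, 0.1694, 0.0004] [0.0027, -0.0011, 0.0015]
-0.01 ['70:39', '72:39', '74:40', '76:39', '78:53', '80:70', '82:71', '84:62', '86:85', '88:148', '90:155', '92:159', '94:155', '96:138', '98:148', '100:157', '102:157', '104:157', '106:156', '108:156', '110:155', '112:156', '114:154']
0 ['70:140', '72:85', '74:86', '76:87', '78:64', '80:84', '82:81', '84:70', '86:116', '88:142', '90:151', '92:163', '94:142', '96:142', '98:144', '100:159', '102:160', '104:160', '106:160', '108:161', '110:162', '112:162']
0.01 ['70:37', '72:36', '74:36', '76:36', '78:61', '80:67', '82:67', '84:57', '86:62', '88:101', '90:115', '92:124', '94:105', '96:92', '98:92', '100:94', '102:94', '104:96', '106:97', '108:97', '110:98', '112:98', '114:98']
```

View pics/home.png

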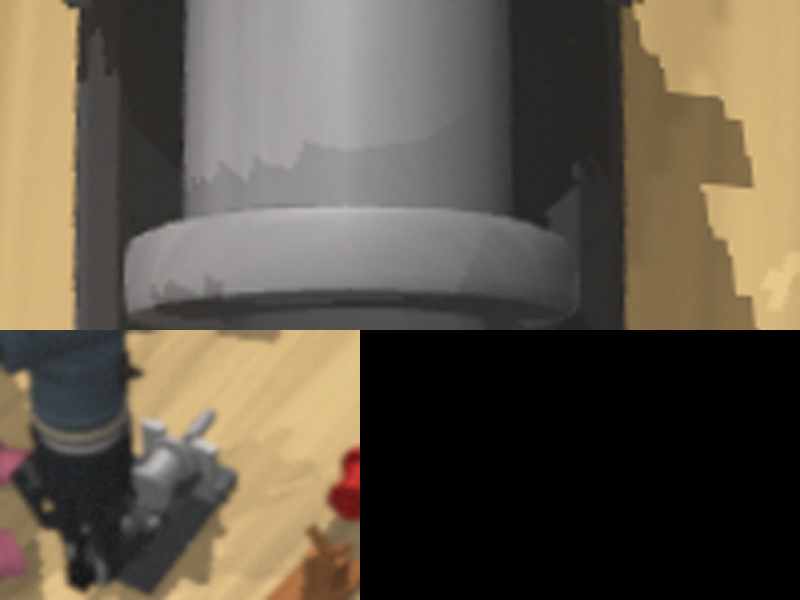

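The collar is seated against the roller's end, with a steady 6 N and the TCP no longer moving, and the tip shows beyond the stop. I'll relieve the push and then lift.

Emit:
apply_moves --steps '[{"dp": [-0.0003, 0.0006, 0], "rot": [0, 0, 0], "gripper": 0.0}, {"dp": [0, 0.0006, 0], "rot": [0, 0, 0], "gripper": 0.0}, {"dp": [0, 0.0004, 0], "rot": [0, 0, 0], "gripper": 0.0}, {"dp": [0, 0, 0], "rot": [0, 0, 0], "gripper": 0.0}, {"dp": [0, 0, 0], "rot": [0, 0, 0], "gripper": 0.0}]' --force 120

```text
t: 14.6
tcp_pos: [0.4707, -0.1574, 0.0354]
ee_rot: [0.0, 1.0, 0.028, 0.0]
wrist_force: [0.5, -2.8, -1.7]
grip_width: 0.0184
```

Emit:
apply_moves --steps '[{"dp": [0, 0, -0.002], "rot": [0, 0, 0], "gripper": 0.0}, {"dp": [0, 0, -0.002], "rot": [0, 0, 0], "gripper": 0.0}, {"dp": [0, 0, -0.003], "rot": [0, 0, 0], "gripper": 0.0}, {"dp": [0, 0, -0.004], "rot": [0, 0, 0], "gripper": 0.0}, {"dp": [0, 0, -0.004], "rot": [0, 0, 0], "gripper": 0.0}]'

```text
t: 15.02
tcp_pos: [0.4704, -0.1574, 0.0505]
ee_rot: [0.0, 1.0, 0.029, 0.0]
wrist_force: [-0.5, -3.7, -7.7]
grip_width: 0.0185
```

```bash
python3 -c "
from gap import *
plan((.4804,-.3265,.0356),.057,1)
gap(cam('wrist'))"
```

```text
from [ 0.4704 -0.1574  0.0505] f [-0.5 -3.7 -7.7] tq [-1.42 -0.08  0.08] t 15.02
[0.0003, 0.1694, 0.015] [0.0004, 0.0, 0.0003]
-0.01 ['70:47', '72:47', '74:47', '76:48', '78:54', '80:70', '82:70', '84:60', '86:92', '88:149', '90:155', '92:160', '94:136', '96:136', '98:154', '100:155', '102:154', '104:153', '106:154', '108:153', '110:153', '112:152', '114:152']
0 ['70:140', '72:140', '74:130', '76:87', '78:59', '80:82', '82:81', '84:64', '86:126', '88:143', '90:154', '92:168', '94:142', '96:144', '98:145', '100:160', '102:161', '104:161', '106:162', '108:164', '110:164', '112:165']
0.01 ['70:36', '72:37', '74:36', '76:37', '78:59', '80:65', '82:67', '84:53', '86:77', '88:102', '90:110', '92:124', '94:92', '96:93', '98:93', '100:93', '102:93', '104:96', '106:96', '108:97', '110:97', '112:98', '114:97']
```

Emit:
apply_moves --steps '[{"dp": [0, 0.0005, -0.005], "rot": [0, 0, 0], "gripper": 0.0}, {"dp": [0, 0, -0.007], "rot": [0, 0, 0], "gripper": 0.0}, {"dp": [0, 0, -0.008], "rot": [0, 0, 0], "gripper": 0.0}, {"dp": [0, 0, -0.01], "rot": [0, 0, 0], "gripper": 0.0}, {"dp": [0, 0, -0.012], "rot": [0, 0, 0], "gripper": 0.0}]'

```text
t: 15.48
tcp_pos: [0.4691, -0.1565, 0.093]
ee_rot: [-0.001, 1.0, 0.028, -0.001]
wrist_force: [-1.0, -0.1, -5.4]
grip_width: 0.0185
```

Emit:
apply_moves --steps '[{"dp": [0, 0, -0.012], "rot": [0, 0, 0], "gripper": 0.0}, {"dp": [0, 0, -0.014], "rot": [0, 0, 0], "gripper": 0.0}, {"dp": [0, 0, -0.014], "rot": [0, 0, 0], "gripper": 0.0}, {"dp": [0, 0, -0.014], "rot": [0, 0, 0], "gripper": 0.0}, {"dp": [0, 0, -0.012], "rot": [0, 0, 0], "gripper": 0.0}]'

```text
t: 15.9
tcp_pos: [0.4693, -0.1564, 0.1599]
ee_rot: [-0.001, 1.0, 0.028, -0.0]
wrist_force: [0.3, -0.3, -5.2]
grip_width: 0.0184
```

Emit:
apply_moves --steps '[{"dp": [0, 0, -0.004], "rot": [0, 0, 0], "gripper": 0.0}, {"dp": [0, 0, 0], "rot": [0, 0, 0], "gripper": 0.0}, {"dp": [0, 0, 0], "rot": [0, 0, 0], "gripper": 0.0}, {"dp": [0, 0, 0], "rot": [0, 0, 0], "gripper": 0.0}, {"dp": [0, 0, 0], "rot": [0, 0, 0], "gripper": 0.0}]'

```text
t: 16.32
tcp_pos: [0.4696, -0.1573, 0.1616]
ee_rot: [-0.001, 1.0, 0.028, -0.001]
wrist_force: [-0.5, 0.3, -4.6]
grip_width: 0.0185
```

```bash
python3 -c "
from gap import *
from prof import prof
plan((.4804,-.3265,.0356),.057,1)
gap(cam('wrist'))
prof((.06,.07,.165,.17,.18,.185,.19,.195,.2))
# stand target
y=1.9266; dr=np.array([np.cos(y),np.sin(y)]); P=np.array([.5703,.278])-dr*(.119-.0035); print('target tcp',P)
"
```

```text
from [ 0.4696 -0.1573  0.1616] f [-0.5  0.3 -4.6] tq [-0.6  -0.02  0.02] t 16.32
[0.0014, 0.1698, 0.1257] [-0.0014, 0.0019, -0.0003]
-0.01 ['70:47', '72:47', '74:46', '76:47', '78:49', '80:65', '82:66', '84:60', '86:89', '88:137', '90:144', '92:147', '94:127', '96:126', '98:136', '100:143', '102:144', '104:143', '106:143', '108:143', '110:143', '112:142', '114:142']
0 ['70:130', '72:131', '74:81', '76:81', '78:70', '80:77', '82:75', '84:73', '86:114', '88:131', '90:141', '92:153', '94:132', '96:132', '98:148', '100:148', '102:149', '104:150', '106:149', '108:151', '110:151', '112:152']
0.01 ['70:67', '72:68', '74:67', '76:66', '78:59', '80:63', '82:64', '84:56', '86:64', '88:94', '90:102', '92:116', '94:89', '96:88', '98:87', '100:88', '102:89', '104:87', '106:91', '108:91', '110:92', '112:92', '114:92']
0.06 n [0.75 0.66] [298.  180.3] B [39, 38, 38, 39, 39, 40, 40, 39, 37, 44, 57, 76, 101, 122, 127, 126, 118, 101, 87, 77, 70, 64, 58, 51, 44, 42, 40, 37, 38, 40, 50, 65, 82] R-B [-1, -3, -3, -2, -3, -5, -5, -4, -3, -2, 0, 0, 2, 2, 1, 0, 1, 1, 1, 0, 0, 0, -1, -1, -1, -1, -2, -2, -2, -
[... 2017 characters left out ...]
27, 126, 126, 126, 125, 126, 129, 133, 137, 140, 144, 144, 139, 129, 118, 109, 102, 98, 94, 91, 88, 86, 84, 81, 79, 78, 77, 77, 78] R-B [81, 83, 84, 85, 85, 85, 84, 84, 84, 83, 80, 72, 62, 50, 36, 28, 20, 18, 23, 29, 38, 46, 53, 54, 54, 53, 51, 50, 49, 49, 49, 49, 50]
0.2 n [0.75 0.66] [323.7 150.9] B [124, 126, 128, 128, 127, 126, 126, 126, 125, 125, 125, 126, 127, 129, 132, 133, 131, 126, 115, 106, 98, 92, 88, 86, 85, 83, 83, 81, 79, 78, 77, 77, 79] R-B [82, 84, 84, 84, 85, 85, 85, 84, 84, 83, 83, 81, 77, 74, 66, 57, 51, 47, 45, 44, 47, 50, 51, 52, 52, 51, 50, 50, 51, 50, 49, 50, 51]
px per mm along +X perp & Z [array([2.96, 1.37]), array([-0.11, -2.62])]
target tcp [0.61053371 0.16973413]
```

```bash
python3 -c "
from plan import *
plan((.6105,.1697,.1616),.3558,15)
"
```

```text
from [ 0.4699 -0.1575  0.1616] f [ 0.1  0.  -4.9] tq [-0.48 -0.01 -0.02] t 16.42
[0.0106, -0.0212, 0.0] [-0.0001, 0.0001, -0.0199]
[0.011, -0.021, 0.0] [-0.0001, 0.0001, -0.0199]
[0.0114, -0.0208, 0.0] [-0.0001, 0.0001, -0.0199]
[0.0118, -0.0206, 0.0] [-0.0001, 0.0001, -0.0199]
[0.0123, -0.0203, 0.0] [-0.0001, 0.0001, -0.0199]
[0.0127, -0.0201, 0.0] [-0.0001, 0.0001, -0.0199]
[0.0131, -0.0198, 0.0] [-0.0001, 0.0001, -0.0199]
[0.0134, -0.0196, 0.0] [-0.0001, 0.0001, -0.0199]
[0.0138, -0.0193, 0.0] [-0.0001, 0.0001, -0.0199]
[0.0142, -0.019, 0.0] [-0.0001, 0.0001, -0.0199]
[0.0146, -0.0187, 0.0] [-0.0001, 0.0001, -0.0199]
[0.015, -0.0184, 0.0] [-0.0001, 0.0001, -0.0199]
[0.0153, -0.0181, 0.0] [-0.0001, 0.0001, -0.0199]
[0.0157, -0.0178, 0.0] [-0.0001, 0.0001, -0.0199]
[0.016, -0.0175, 0.0] [-0.0001, 0.0001, -0.0199]
```

Emit:
apply_moves --steps '[{"dp": [0.005, -0.0105, 0], "rot": [0, 0, -0.01], "gripper": 0.0}, {"dp": [0.0108, -0.0211, 0], "rot": [0, 0, -0.02], "gripper": 0.0}, {"dp": [0.0112, -0.0209, 0], "rot": [0, 0, -0.02], "gripper": 0.0}, {"dp": [0.0116, -0.0207, 0], "rot": [0, 0, -0.02], "gripper": 0.0}, {"dp": [0.012, -0.0205, 0], "rot": [0, 0, -0.02], "gripper": 0.0}]'

```text
t: 16.83
tcp_pos: [0.5122, -0.0581, 0.1619]
ee_rot: [-0.0, 0.997, 0.074, -0.001]
wrist_force: [0.4, -0.5, -5.0]
grip_width: 0.0188
```

Emit:
apply_moves --steps '[{"dp": [0.0125, -0.0202, 0], "rot": [0, 0, -0.02], "gripper": 0.0}, {"dp": [0.0129, -0.02, 0], "rot": [0, 0, -0.02], "gripper": 0.0}, {"dp": [0.0133, -0.0197, 0], "rot": [0, 0, -0.02], "gripper": 0.0}, {"dp": [0.0136, -0.0194, 0], "rot": [0, 0, -0.02], "gripper": 0.0}, {"dp": [0.014, -0.0192, 0], "rot": [0, 0, -0.02], "gripper": 0.0}]'

```text
t: 17.25
tcp_pos: [0.5587, 0.0514, 0.1617]
ee_rot: [-0.0, 0.992, 0.124, -0.001]
wrist_force: [0.4, -0.0, -4.8]
grip_width: 0.0187
```

Emit:
apply_moves --steps '[{"dp": [0.0144, -0.0189, 0], "rot": [0, 0, -0.02], "gripper": 0.0}, {"dp": [0.0148, -0.0186, 0], "rot": [0, 0, -0.02], "gripper": 0.0}, {"dp": [0.0152, -0.0183, 0], "rot": [0, 0, -0.02], "gripper": 0.0}, {"dp": [0.0155, -0.018, 0], "rot": [0, 0, -0.02], "gripper": 0.0}, {"dp": [0.0105, -0.012, 0], "rot": [0, 0, -0.013], "gripper": 0.0}]'

```text
t: 17.67
tcp_pos: [0.6025, 0.1544, 0.1616]
ee_rot: [-0.0, 0.985, 0.17, -0.0]
wrist_force: [0.9, -0.2, -4.5]
grip_width: 0.0185
```

Emit:
apply_moves --steps '[{"dp": [0.0105, -0.0115, 0], "rot": [0, 0, -0.013], "gripper": 0.0}, {"dp": [0.003, -0.0035, 0], "rot": [0, 0, -0.003], "gripper": 0.0}, {"dp": [0, 0, 0], "rot": [0, 0, 0], "gripper": 0.0}, {"dp": [0, 0, 0], "rot": [0, 0, 0], "gripper": 0.0}, {"dp": [0, 0, 0], "rot": [0, 0, 0], "gripper": 0.0}]'

```text
t: 18.08
tcp_pos: [0.6094, 0.1692, 0.162]
ee_rot: [0.0, 0.984, 0.177, -0.001]
wrist_force: [0.5, -0.3, -4.5]
grip_width: 0.0183
```

```bash
python3 - <<'E'
from gap import *
plan((.6105,.1697,.1616),.3558,1)
gap(cam('wrist'))
p,r,s=pose(); M=r.as_matrix(); ax=-M[:,1]; o=p-M[:,2]*.0187-ax*.0035
out=[]
y=1.9266; sd=np.array([np.cos(y),np.sin(y),0]); sn=np.array([-sd[1],sd[0],0]); S=np.array([.5703,.278,0])
for n,(u0,v0,w,h) in (('scene',(365,115,70,60)),('top',(170,150,90,60))):
    d=cam(n); k=7 if n=='scene' else 8; k=6.5
    im=cv2.resize(d['frame'][v0:v0+h,u0:u0+w],None,fx=k,fy=k,interpolation=cv2.INTER_CUBIC)
    f=lambda q:tuple(int(round(((a-b)+.5)*k-.5)) for a,b in zip(proj(d,q),(u0,v0)))
    cv2.line(im,f(o+.1*ax),f(o+.195*ax),(0,255,0),1)
    for e in (-.054,.054):
        cv2.polylines(im,[np.array([f(S+sd*e+sn*a+[0,0,b]) for a,b in ((-.022,.122),(0,.1),(.022,.122))])],False,(0,0,255),1)
    out.append(cv2.copyMakeBorder(im,0,0,0,600-im.shape[1] if im.shape[1]<600 else 0,cv2.BORDER_CONSTANT))
W=max(i.shape[1] for i in out)
im=np.vstack([cv2.copyMakeBorder(i,0,0,0,W-i.shape[1],cv2.BORDER_CONSTANT) for i in out]); im=cv2.resize(im,None,fx=min(1,600/im.shape[0]),fy=min(1,600/im.shape[0])); print(im.shape); cv2.imwrite('pics/st.png',im)
E
```

```text
from [0.6094 0.1692 0.162 ] f [ 0.5 -0.3 -4.5] tq [-0.42 -0.2   0.02] t 18.08
[0.0012, -0.0001, 0.0004] [0.0001, 0.0018, -0.0008]
-0.01 ['70:40', '72:61', '74:61', '76:61', '78:54', '80:71', '82:72', '84:63', '86:64', '88:111', '90:117', '92:121', '94:97', '96:108', '98:117', '100:116', '102:115', '104:115', '106:114', '108:114', '110:114', '112:113', '114:113']
0 ['70:125', '72:79', '74:80', '76:80', '78:73', '80:76', '82:74', '84:72', '86:92', '88:111', '90:116', '92:124', '94:114', '96:114', '98:126', '100:126', '102:126', '104:127', '106:125', '108:126', '110:126', '112:126']
0.01 ['70:38', '72:39', '74:37', '76:54', '78:45', '80:52', '82:54', '84:50', '86:57', '88:92', '90:99', '92:104', '94:87', '96:87', '98:87', '100:89', '102:89', '104:90', '106:89', '108:89', '110:89', '112:89', '114:89']
(600, 462, 3)
```

```bash
python3 - <<'E'
from gap import *
y=1.9266; sd=np.array([np.cos(y),np.sin(y),0]); sn=np.array([-sd[1],sd[0],0]); S=np.array([.5703,.278,0])
for n in ('wrist','top','scene'):
    d=pickle.load(open(n+'.pkl','rb')); g=d['frame'].mean(2); F=fproj if n=='wrist' else proj
    for e in (-.054,.054):
      for lat in (-.023,-.021,.021,.023):
        xs=np.arange(-.020,.0201,.002); q=np.array([F(d,S+sd*(e+x)+sn*lat+[0,0,.121]) for x in xs]).T
        print(n,e,lat,np.round(q[:,10]),map_coordinates(g,[q[1],q[0]],order=1,cval=-1).astype(int).tolist())
E
```

```text
wrist -0.054 -0.023 [360. 123.] [146, 128, 94, 95, 96, 57, 59, 41, 41, 38, 37, 38, 49, 58, 59, 59, 59, 53, 53, 53, 52]
wrist -0.054 -0.021 [357. 123.] [148, 149, 98, 96, 95, 60, 58, 59, 42, 32, 32, 32, 31, 44, 58, 59, 58, 55, 53, 54, 53]
wrist -0.054 0.021 [286. 122.] [149, 146, 92, 89, 88, 89, 61, 61, 61, 43, 41, 43, 41, 58, 60, 60, 60, 59, 60, 58, 59]
wrist -0.054 0.023 [282. 123.] [138, 140, 98, 91, 89, 87, 62, 60, 60, 43, 42, 43, 41, 58, 60, 60, 60, 60, 60, 60, 60]
wrist 0.054 -0.023 [358. -44.] [-1, -1, -1, -1, -1, -1, -1, -1, -1, -1, -1, -1, -1, -1, -1, -1, -1, -1, -1, -1, -1]
wrist 0.054 -0.021 [355. -44.] [-1, -1, -1, -1, -1, -1, -1, -1, -1, -1, -1, -1, -1, -1, -1, -1, -1, -1, -1, -1, -1]
wrist 0.054 0.021 [287. -45.] [-1, -1, -1, -1, -1, -1, -1, -1, -1, -1, -1, -1, -1, -1, -1, -1, -1, -1, -1, -1, -1]
wrist 0.054 0.023 [284. -44.] [-1, -1, -1, -1, -1, -1, -1, -1, -1, -1, -1, -1, -1, -1, -1, -1, -1, -1, -1, -1, -1]
top -0.054 -0.023 [219. 164.] [78, 80, 75, 68, 58, 55, 51, 43, 37, 31, 26, 24, 25, 25, 22, 24, 24, 31, 36, 42, 41]
top -0.054 -0.021 [219. 165.] [69, 72, 69, 65, 59
[... 992 characters left out ...]
scene -0.054 0.021 [384. 146.] [105, 103, 100, 96, 88, 80, 73, 67, 61, 61, 60, 62, 65, 68, 71, 73, 72, 70, 68, 69, 70]
scene -0.054 0.023 [384. 146.] [106, 105, 103, 99, 93, 87, 80, 72, 67, 66, 63, 68, 72, 75, 81, 85, 87, 88, 88, 87, 85]
scene 0.054 -0.023 [402. 127.] [110, 99, 87, 75, 63, 50, 43, 39, 34, 33, 33, 33, 33, 32, 33, 34, 36, 35, 33, 31, 30]
scene 0.054 -0.021 [401. 127.] [81, 73, 64, 55, 47, 38, 37, 37, 35, 33, 32, 31, 32, 32, 32, 33, 34, 32, 31, 30, 29]
scene 0.054 0.021 [389. 125.] [37, 36, 36, 37, 35, 33, 32, 34, 35, 36, 36, 36, 35, 35, 34, 34, 34, 34, 34, 34, 34]
scene 0.054 0.023 [388. 125.] [46, 42, 39, 37, 35, 34, 34, 34, 35, 36, 36, 37, 37, 37, 36, 36, 35, 35, 35, 34, 34]
```

The wrist profile finds the near plate within about 1 mm of where I expected it along the bar. Next I lower the bar.

Emit:
apply_moves --steps '[{"dp": [0.001, 0, 0.009], "rot": [0, 0, 0], "gripper": 0.0}, {"dp": [0, 0, 0.011], "rot": [0, 0, 0], "gripper": 0.0}, {"dp": [0, 0, 0.011], "rot": [0, 0, 0], "gripper": 0.0}, {"dp": [0, 0, 0.01], "rot": [0, 0, 0], "gripper": 0.0}, {"dp": [0, 0, 0.008], "rot": [0, 0, 0], "gripper": 0.0}]'

```text
t: 18.65
tcp_pos: [0.6101, 0.1703, 0.1111]
ee_rot: [-0.0, 0.984, 0.177, -0.001]
wrist_force: [-0.5, 0.1, -5.1]
grip_width: 0.0187
```

Emit:
apply_moves --steps '[{"dp": [0, 0, 0.005], "rot": [0, 0, 0], "gripper": 0.0}, {"dp": [0, 0, 0.004], "rot": [0, 0, 0], "gripper": 0.0}, {"dp": [0, 0, 0.002], "rot": [0, 0, 0], "gripper": 0.0}, {"dp": [0, 0, 0.001], "rot": [0, 0, 0], "gripper": 0.0}, {"dp": [0, 0, 0.001], "rot": [0, 0, 0], "gripper": 0.0}]'

```text
t: 19.07
tcp_pos: [0.6115, 0.1706, 0.1006]
ee_rot: [0.0, 0.984, 0.177, 0.0]
wrist_force: [0.1, -0.3, -5.5]
grip_width: 0.0187
```

```bash
python3 -c "
from gap import *
plan((.6105,.1697,.0905),.3558,1)"
```

```text
from [0.6115 0.1706 0.1006] f [ 0.1 -0.3 -5.5] tq [-0.43 -0.17 -0.05] t 19.07
[-0.0013, 0.0005, 0.0101] [0.0002, -0.0009, 0.0001]
```

Emit:
apply_moves --steps '[{"dp": [-0.0005, 0, 0.0015], "rot": [0, 0, 0], "gripper": 0.0}, {"dp": [0, 0, 0.0015], "rot": [0, 0, 0], "gripper": 0.0}, {"dp": [0, 0, 0.001], "rot": [0, 0, 0], "gripper": 0.0}, {"dp": [0, 0, 0.001], "rot": [0, 0, 0], "gripper": 0.0}, {"dp": [0, 0, 0.001], "rot": [0, 0, 0], "gripper": 0.0}]'

```text
t: 19.48
tcp_pos: [0.6107, 0.1703, 0.0944]
ee_rot: [0.0, 0.984, 0.177, 0.0]
wrist_force: [-0.4, -0.4, -4.9]
grip_width: 0.0182
```

```bash
python3 -c "
from gap import *
plan((.6105,.1697,.0905),.3558,1)"
```

```text
from [0.6107 0.1703 0.0944] f [-0.4 -0.4 -4.9] tq [-0.37 -0.14  0.02] t 19.48
[-0.0004, 0.0005, 0.0039] [0.0001, -0.0003, -0.0]
```

Emit:
apply_moves --steps '[{"dp": [0, 0, 0.0005], "rot": [0, 0, 0], "gripper": 0.0}, {"dp": [0, 0, 0.0005], "rot": [0, 0, 0], "gripper": 0.0}, {"dp": [0, 0, 0.0005], "rot": [0, 0, 0], "gripper": 0.0}, {"dp": [0, 0, 0.0005], "rot": [0, 0, 0], "gripper": 0.0}, {"dp": [0, 0, 0], "rot": [0, 0, 0], "gripper": 0.0}]'

```text
t: 19.9
tcp_pos: [0.6104, 0.1702, 0.0929]
ee_rot: [0.0, 0.984, 0.177, -0.0]
wrist_force: [-3.0, -2.0, 0.8]
grip_width: 0.0185
```

```bash
python3 -c "
from gap import *
plan((.6105,.1697,.0905),.3558,1)"
```

```text
from [0.6104 0.1702 0.0929] f [-3.  -2.   0.8] tq [-0.27  0.36  0.16] t 19.9
[-0.0001, 0.0005, 0.0024] [-0.0001, 0.0005, 0.0003]
```

The contact is one-sided on a notch flank, with a lateral force toward -x of the tool. I'll shift that way and settle.

Emit:
apply_moves --steps '[{"dp": [-0.0006, 0, 0], "rot": [0, 0, 0], "gripper": 0.0}, {"dp": [-0.0006, 0, 0], "rot": [0, 0, 0], "gripper": 0.0}, {"dp": [-0.0006, 0, 0], "rot": [0, 0, 0], "gripper": 0.0}, {"dp": [0, 0, 0.0005], "rot": [0, 0, 0], "gripper": 0.0}, {"dp": [0, 0, 0.0005], "rot": [0, 0, 0], "gripper": 0.0}]'

```text
t: 20.32
tcp_pos: [0.6088, 0.1697, 0.0913]
ee_rot: [-0.0, 0.984, 0.177, -0.0]
wrist_force: [-3.1, -1.8, 2.0]
grip_width: 0.0186
```

```bash
python3 -c "
from gap import *
plan((.6105,.1697,.0905),.3558,1)"
```

```text
from [0.6088 0.1697 0.0913] f [-3.1 -1.8  2. ] tq [-0.21  0.3   0.08] t 20.32
[0.0016, 0.0006, 0.0008] [-0.0001, 0.0004, 0.0]
```

Emit:
apply_moves --steps '[{"dp": [-0.0005, 0, 0], "rot": [0, 0, 0], "gripper": 0.0}, {"dp": [-0.0005, 0, 0], "rot": [0, 0, 0], "gripper": 0.0}, {"dp": [0, 0, 0.0005], "rot": [0, 0, 0], "gripper": 0.0}, {"dp": [0, 0, 0.0003], "rot": [0, 0, 0], "gripper": 0.0}, {"dp": [0, 0, 0], "rot": [0, 0, 0], "gripper": 0.0}]'

```text
t: 20.73
tcp_pos: [0.6084, 0.1694, 0.0909]
ee_rot: [-0.0, 0.984, 0.177, 0.0]
wrist_force: [-0.8, -1.6, 2.1]
grip_width: 0.0184
```

```bash
python3 -c "
from gap import *
plan((.6105,.1697,.0905),.3558,1)"
```

```text
from [0.6084 0.1694 0.0909] f [-0.8 -1.6  2.1] tq [-0.06  0.2  -0.07] t 20.73
[0.0021, 0.0005, 0.0004] [-0.0, -0.0009, -0.0003]
```

Emit:
apply_moves --steps '[{"dp": [0, 0, 0], "rot": [0, 0, 0], "gripper": 0.25}, {"dp": [0, 0, 0], "rot": [0, 0, 0], "gripper": 0.3}, {"dp": [0, 0, 0], "rot": [0, 0, 0], "gripper": 0.4}, {"dp": [0, 0, 0], "rot": [0, 0, 0], "gripper": 0.6}, {"dp": [0, 0, 0], "rot": [0, 0, 0], "gripper": 0.7}]' --force 20

```text
t: 21.15
tcp_pos: [0.6083, 0.1694, 0.0905]
ee_rot: [-0.0, 0.984, 0.177, 0.0]
wrist_force: [-0.4, -0.8, -0.2]
grip_width: 0.0574
```

Emit:
apply_moves --steps '[{"dp": [0, 0, 0], "rot": [0, 0, 0], "gripper": 0.7}, {"dp": [0, 0, 0], "rot": [0, 0, 0], "gripper": 0.7}, {"dp": [0, 0, -0.005], "rot": [0, 0, 0], "gripper": 0.7}, {"dp": [0, 0, -0.01], "rot": [0, 0, 0], "gripper": 0.7}, {"dp": [0, 0, -0.015], "rot": [0, 0, 0], "gripper": 0.7}]'

```text
t: 21.57
tcp_pos: [0.6072, 0.1692, 0.1202]
ee_rot: [-0.0, 0.984, 0.177, -0.001]
wrist_force: [-0.6, -0.2, 0.1]
grip_width: 0.0602
```

Emit:
apply_moves --steps '[{"dp": [0, 0, -0.025], "rot": [0, 0, 0], "gripper": 0.7}, {"dp": [0, 0, -0.03], "rot": [0, 0, 0], "gripper": 0.7}, {"dp": [0, 0, -0.03], "rot": [0, 0, 0], "gripper": 0.7}, {"dp": [0, 0, 0], "rot": [0, 0, 0], "gripper": 0.7}, {"dp": [0, 0, 0], "rot": [0, 0, 0], "gripper": 0.7}]'

```text
t: 21.98
tcp_pos: [0.6097, 0.1696, 0.209]
ee_rot: [0.0, 0.984, 0.177, 0.003]
wrist_force: [0.2, 0.7, -0.2]
grip_width: 0.0598
```

```bash
cat > fin.py <<'E'
from gap import *
plan((.6105,.1697,.0905),.3558,1)
y=1.9266; sd=np.array([np.cos(y),np.sin(y),0]); sn=np.array([-sd[1],sd[0],0]); S=np.array([.5703,.278,0])
d=cam('wrist'); g=d['frame'].astype(float); cv2.imwrite('pics/final_w.png',d['frame']); cv2.imwrite('pics/final_s.png',cam('scene')['frame'])
# along bar at z=.123 (radius 13) lateral +-.010, and across at several bar x
for lat in (-.010,0,.010):
    xs=np.arange(.010,.2,.003); q=np.array([fproj(d,S+sd*(x-.119)+sn*lat+[0,0,.110+np.sqrt(.013**2-lat**2)]) for x in xs]).T
    v=map_coordinates(g.mean(2),[q[1],q[0]],order=1,cval=-1); print('along',lat,[f'{int(x*1000+.5)}:{int(a)}' for x,a in zip(xs,v)])
for n in ('wrist','scene'):
  d=pickle.load(open(n+'.pkl','rb')); g=d['frame'].astype(float); F=fproj if n=='wrist' else proj
  for x in (.035,.055,.072,.185,.19):
    ls=np.arange(-.02,.0201,.001 if n=='wrist' else .002); q=np.array([F(d,S+sd*(x-.119)+sn*l+[0,0,.110]) for l in ls]).T
    v=map_coordinates(g.mean(2),[q[1],q[0]],order=1,cval=-1); w=map_coordinates(g[:,:,2]-g[:,:,0],[q[1],q[0]],order=1,cval=-1)
    print(n,'across',x,v.astype(int).tolist(),w.astype(int).tolist())
E
python3 fin.py
```

```text
from [0.6097 0.1696 0.209 ] f [ 0.2  0.7 -0.2] tq [ 0.02  0.   -0.01] t 21.98
[0.0, -0.0, 0.1185] [0.0017, -0.0064, 0.0001]
along -0.01 ['10:91', '13:92', '16:91', '19:91', '22:91', '25:92', '28:91', '31:90', '34:90', '37:91', '40:92', '43:95', '46:96', '49:96', '52:95', '55:40', '58:40', '61:39', '64:52', '67:53', '70:44', '73:34', '76:33', '79:35', '82:38', '85:46', '88:83', '91:95', '94:67', '97:66', '100:67', '103:68', '106:69', '109:70', '112:70', '115:70', '118:57', '121:54', '124:54', '127:48', '130:72', '133:84', '136:91', '139:56', '142:51', '145:45', '148:38', '151:30', '154:27', '157:26', '160:-1', '163:-1', '166:-1', '169:-1', '172:-1', '175:-1', '178:-1', '181:-1', '184:-1', '187:-1', '190:-1', '193:-1', '196:-1', '199:-1']
along 0 ['10:27', '13:27', '16:27', '19:26', '22:27', '25:83', '28:95', '31:96', '34:96', '37:96', '40:96', '43:96', '46:97', '49:97', '52:98', '55:98', '58:98', '61:98', '64:98', '67:98', '70:99', '73:69', '76:64', '79:65', '82:69', '85:56', '88:104', '91:113', '94:104', '97:115', '100:116', '103:116', '106:117', '109:118', '112:118', '115:118', '118
[... 2852 characters left out ...]
6, 135, 114, 93, 91, 93, 99, 103, 105] [-2, -1, -1, -1, -3, -2, 0, 1, 2, 2, 2, 2, 2, 2, 1, 0, -1, -2, -2, -2, -3]
scene across 0.072 [69, 67, 68, 70, 74, 78, 87, 99, 119, 139, 156, 161, 153, 135, 111, 90, 75, 68, 65, 64, 67] [-1, -1, -1, -1, -1, 0, 0, 0, 1, 1, 2, 2, 2, 1, 1, 0, 0, 0, 0, 0, 0]
scene across 0.185 [91, 96, 108, 123, 132, 138, 135, 136, 142, 151, 158, 155, 150, 144, 138, 131, 117, 104, 89, 84, 84] [22, 25, 33, 45, 50, 50, 36, 22, 8, 5, 4, 9, 19, 33, 43, 50, 43, 35, 23, 19, 20]
scene across 0.19 [108, 123, 137, 148, 152, 153, 146, 143, 147, 154, 161, 158, 154, 152, 153, 155, 147, 138, 121, 109, 99] [36, 46, 56, 65, 66, 64, 47, 30, 15, 7, 6, 13, 24, 42, 56, 66, 64, 59, 47, 38, 30]
```

```bash
python3 - <<'E'
from gap import *
y=1.9266; sd=np.array([np.cos(y),np.sin(y),0]); sn=np.array([-sd[1],sd[0],0]); S=np.array([.5703,.278,0])
for n in ('top','scene'):
  d=cam(n); g=d['frame'].astype(float)
  for x in (.05,.11,.18,.185,.19,.195,.2):
    ls=np.arange(-.024,.0241,.002); q=np.array([proj(d,S+sd*(x-.119)+sn*l+[0,0,.110]) for l in ls]).T
    f=lambda a: map_coordinates(a,[q[1],q[0]],order=1,cval=-1).astype(int).tolist()
    print(n,x,f(g.mean(2)),f(g[:,:,2]-g[:,:,0]))
  a=np.array(proj(d,S+sd*.066+[0,0,.11])); print('d/lat,d/z per 10mm',np.array(proj(d,S+sd*.066+sn*.01+[0,0,.11]))-a,np.array(proj(d,S+sd*.066+[0,0,.12]))-a)
E
```

```text
top 0.05 [67, 65, 61, 56, 48, 46, 47, 43, 41, 40, 36, 35, 35, 37, 38, 39, 39, 39, 35, 35, 35, 35, 36, 37, 37] [-14, -13, -13, -12, -12, -11, -10, -8, -8, -9, -9, -9, -8, -8, -8, -7, -8, -9, -9, -9, -9, -11, -11, -10, -9]
top 0.11 [41, 42, 38, 38, 39, 40, 39, 38, 39, 38, 39, 39, 39, 38, 40, 40, 38, 38, 39, 38, 37, 36, 38, 38, 37] [-8, -8, -11, -10, -9, -9, -8, -7, -8, -9, -10, -10, -10, -11, -10, -10, -10, -10, -9, -8, -8, -8, -10, -11, -11]
top 0.18 [41, 43, 44, 44, 44, 45, 44, 44, 43, 42, 42, 43, 43, 43, 43, 44, 43, 43, 46, 43, 40, 44, 43, 39, 40] [-11, -11, -10, -9, -7, -7, -9, -8, -8, -9, -11, -11, -9, -9, -10, -10, -11, -11, -8, -8, -8, -8, -10, -13, -9]
top 0.185 [47, 47, 47, 48, 47, 45, 43, 43, 46, 46, 45, 44, 43, 44, 44, 43, 42, 40, 40, 42, 41, 42, 44, 43, 41] [-9, -9, -9, -9, -9, -9, -10, -11, -11, -11, -10, -9, -9, -9, -9, -9, -8, -11, -11, -10, -9, -8, -9, -9, -8]
top 0.19 [46, 46, 46, 46, 47, 46, 46, 45, 44, 43, 43, 43, 42, 43, 43, 43, 46, 46, 44, 42, 42, 43, 43, 43, 42] [-11, -11, -12, -11, -9, -10, -11, -10, -10, -12, -11, -10, -10, -11, -10, -8, -9, -11, -13, -12, -10, 
[... 1521 characters left out ...]
 153, 152, 153, 154, 146, 137, 121, 108, 97, 106, 121] [31, 31, 35, 46, 56, 65, 67, 64, 47, 29, 14, 7, 6, 13, 24, 43, 57, 67, 64, 58, 47, 38, 30, 36, 46]
scene 0.195 [121, 132, 142, 152, 160, 164, 165, 162, 155, 149, 154, 160, 164, 162, 157, 160, 163, 167, 166, 162, 152, 142, 132, 132, 141] [46, 52, 60, 68, 75, 77, 77, 70, 57, 41, 26, 16, 16, 24, 36, 54, 69, 77, 78, 76, 69, 61, 55, 55, 61]
scene 0.2 [127, 148, 158, 165, 170, 171, 171, 168, 164, 161, 161, 163, 164, 164, 162, 165, 170, 174, 175, 173, 169, 162, 157, 155, 160] [56, 67, 73, 77, 81, 82, 82, 77, 70, 60, 51, 42, 43, 49, 59, 69, 78, 81, 83, 82, 79, 76, 73, 72, 76]
d/lat,d/z per 10mm [-2.97810225 -0.41060438] [ 0.36851011 -2.39532329]
```

```bash
python3 -c "
from h import *
s=status.get_state(); print(s['t'],np.round(s['tcp_pos'],3)); print(robot.hand_in())"
```

```text
22.1833 [0.607 0.169 0.204]
the job is handed in; nothing more can be done
None
```

I threaded the bar through the grey roller until the collar was home, lifted the roller out, laid the bar in the stand's notches, let go, and handed the job in at about 22 s. No verdict was reported.

- **Threading:** The catch met the roller at about 2 to 3 N, and drag through the bore read about 6 N at most. The collar seated with the force steady at about 6 N along the bar and the tool no longer moving. The wrist picture showed collar and roller touching.
- **Lift:** The bar stayed level, and the roller stayed against the collar all the way to the stand.
- **Setting down:** The first contact was on one flank of a notch at under 6 N. I shifted about 3 mm sideways until the bar was in the notch, with its axis at about 110 mm.
- **Last checks:** Image profiles after release put the bar within about 2 mm lengthwise and the roller at the collar between the plates. The gripper was clear above. The far end of the bar sits centred in its notch in the scene camera.
- **Disagreement:** The wrist camera put the near end about 3 mm to one side of my stand estimate, while the scene camera showed about 0 to 2 mm. I took this as error in my stand pose.
- **Not checked by eye:** The picture limit came before I could view the placing over the stand, so the final placement rests on forces and image profiles only. The top camera was blocked by the arm and gave no extra check. I did not re-measure the bystanders.

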